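# Pack a watch case and hang the cuff bangles

### The arm

A 6-joint arm with a two-finger parallel gripper is mounted at the origin on the work surface. World frame = base frame: x ahead of the robot, y to its left, z up, the work surface at z = 0. Lengths are in m, angles in rad, forces in N, time in s.
With the tool pointing down it reaches from about 0.4 to 0.925 m from the base axis. Payload 12.5 kg.
Tool frame: the origin (TCP) lies on the centre line of the jaws, within the pads' length; the fingertips stand 14 mm ahead of it and the grasp point (between the pads) lies 5 mm behind it; z points along the fingers, y is the direction in which the jaws open and shut (so a half turn about z gives the same grasp; the last joint's range is limited). The gripper opens to 95 mm and grips with 3 to 60 N. Pads are 20 mm wide; open, the fingers measure 119 mm over their backs; the gripper's body (75 mm by 180 mm) begins 59 mm behind the grasp point.
Start: joints at [1.148, 0.491, 1.559, -0, 1.092, -0.106], TCP at [0.195, 0.594, 0.229] pointing down, gripper open.
Joint ranges: [-3.1, 3.1], [-0.84, 2.19], [0.05, 2.79], [-1.13, 4.28], [0.06, 2.93], [-2.69, 2.69]. Speed limits (rad/s): [2.22, 2.22, 2.79, 3.14, 3.14, 3.14].

### API

Orientations are given as a rotation vector (axis times angle).
In Python, from workcell import env gives the robot as it stands. The module is installed in compiled form; this text tells all that it offers.
- The arm moves only by the tool play_rows, never from a script. Its argument "deltas" is a list of rows, each an object with "slide": the shift along the world's x, y, z in mm, a list of three; "yaw": the turn about the world's z in rad; "claw": the finger opening in mm, from 0 to 95.1. In form: [{"slide": [dx, dy, dz], "yaw": yaw, "claw": claw}, ...]. A call has 1 to 10 rows; each row is the pose to reach, as a shift and turn from the pose commanded when the call began; what a row does not reach only later rows make up. A row lasts 1/8 s, in which the tool goes at most 62.5 mm and 10.7 degrees, less where a joint would pass 70% of its speed; a pose out of reach is approached as far as the arm can. A call with a gripper value outside its range is refused whole. The fingers move at their own pace and stop on an object; the grip force is fixed at half the most. Time passes only in rows, so rows that repeat a pose let the fingers close. It gives the time, the measured TCP pose, the force and the opening at its end, in the units of the state.
- env.observe(): the state, without advancing time (a new reading comes with each control period).
- env.read_camera(name): name is "scene" or "top" or "wrist"; returns (picture, depth): 400x640x3 uint8, red, green, blue; 400x640 float32, m along the optical axis (not along the pixel's ray), 0 where there is no reading.
- env.calibration(name): a dict with "fx", "fy", "cx", "cy" (pixels), "D" ([k1, k2, p1, p2, k3] as OpenCV has them; the pictures are not rectified), "cam_to_world" (4x4, takes a point from camera to world coordinates). Camera axes: x right, y up, looking along -z (the intrinsics and any distortion apply to the point x, -y, -z); pixel columns grow to the right and rows downward; lengths in m; the calibration is good to about 2 mm. A picture is of the moment at which its call begins: read the wrist's pose just before it. calibration takes no time and is no camera call; for the wrist camera it gives the pose at the moment of the call.
- env.finish_job(): hands the job in, once; it reports no verdict.
The state is a dict: "t": time; "joint_pos": joint angles; "joint_velocities": joint speeds; "joint_efforts": joint torques, N m; "tool_pos": TCP position; "orientation": TCP orientation; "force": force on the tool from outside, world axes, zero at the start; "wrist_torque": the same for the moment, N m; "finger_gap": finger opening in m.
Only numpy, scipy, OpenCV 4.12 (cv2) and the standard library are available. Lean on these libraries where they do the work, as an engineer would, in place of code of your own. Each camera call takes 0.05 s, during which the arm holds its last target.

### The job

Put this lot away after the valuation: fold the lid of the watch case up until it stands straight up and let go of it there, seat every watch pad flat and square in a pocket of the case, then fold the lid fully shut. Also hang every brass cuff bangle astride the padded bar of the stand, at any moment of the job. Leave the other boxes and the loupe where they are.

Things in the scene. Friction and masses are not known exactly. Their poses are not given: they have to be found in the camera images.
- case: fixed grey watch case, tray 120 (its x) by 230 (its y), 24 high, with three pockets in a row along its y; origin at the centre of its underside on the table. The lid is hinged along its +x rim (along y); the pull tab is on the -x side
- lid (a joint): lid angle in rad: 0 fully shut on the tray, 1.57 standing straight up, stops at 2.0. Stiff friction hinge (0.3 N m): the lid (250 g) stays where it is left. The lid is a hollow cover 120 x 230 and 50 deep with 5 mm walls, open towards the tray
- lid_hinge (a point): point on the hinge line at mid-length, 24 mm above the table, at x = +60 mm of the case; its axes turn with the lid; the lid turns about the case's y axis
- lid_tab (a point): middle of the brown rigid pull tab on the lid's front wall (tab 24 wide along the hinge direction, 8 thick, standing out 38; this point is 22 mm out from the wall). Lid shut: 142 mm from the hinge towards the case's -x and 30 mm above the hinge. Pinched across its 24 mm width it can pivot between the fingers
- pocket0 (a point): centre of the floor of a pocket, 8 mm above the table; pocket opening 69 along the case's x by 59 along its y, 16 deep; axes as the case. Any pad fits any pocket; pockets are 73 mm apart along the case's y, 12 mm off its centre line towards -x
- pocket1 (a point): centre of the floor of a pocket, 8 mm above the table; pocket opening 69 along the case's x by 59 along its y, 16 deep; axes as the case. Any pad fits any pocket
- pocket2 (a point): centre of the floor of a pocket, 8 mm above the table; pocket opening 69 along the case's x by 59 along its y, 16 deep; axes as the case. Any pad fits any pocket
- pad1: watch pad, may be absent: white plinth 66 (its x) by 56 (its y), 14 tall, lowest 6 mm stepped in to 61 x 51; on it a centred tan cushion 46 (x) by 36 (y), from 14 to 44 mm up, with a watch head (32 diameter) on top, to 53 mm; about 140 g. Origin: centre of the underside, z up. Lift it by the cushion sides, 36 apart; a half turn makes no difference in a pocket
- pad2: another watch pad like pad1, may be absent; same size and axes
- pad3: another watch pad like pad1, may be absent; same size and axes
- cuff1: rigid open brass cuff bangle, may be absent: an arch 30 wide along its y, standing gap-down on its two leg ends, legs apart along x. 56 across outside, 48 inside, 58 high, band 4 thick; legs straight up to 30 mm, then a half-round top, underside of the crown 54 mm above the feet; about 90 g. Origin: midway between the feet at foot level, z up
- cuff2: another cuff like cuff1, may be absent; same size and axes
- cuff3: another cuff like cuff1, may be absent; same size and axes
- stand: fixed T-bar bangle stand: wooden foot 90 (x) by 110 (y), 14 high, a central post 16 thick, and a level padded bar along its y; origin at the centre of its underside
- bar_mid (a point): middle of the bar's axis, 120 mm above the table; bar 20 in diameter, 200 long along the stand's y, free at both ends; axes as the stand. A hung cuff has one leg on either side of the bar, its y along the bar, its feet 44 mm below the bar's axis
- gift_box: green closed gift box 84 x 134 x 62, loose bystander; origin under its centre
- loupe: small black loupe, 38 diameter, 34 high, loose bystander; origin under its centre
- slim_box: slim blue box 60 x 200 x 30, loose bystander; origin under its centre
Things that resemble listed ones, but are neither listed nor needed, are in the scene too. Leave any purple look-alike of the pad3 alone. What is shaped like the cuff1 but purple is not meant.

How it is judged:
By the outcome, as a careful person would: the job done as asked, in the order asked, and still so for the second after the job is handed in, with the robot touching nothing.
Of pad1, pad2, pad3 only 2 to 3 are there at a start; the rules pass over those that are not, and their reading is None.
Of cuff1, cuff2, cuff3 only 2 to 3 are there at a start; the rules pass over those that are not, and their reading is None.
At some moment in a run one of pad1, pad2, pad3 may be knocked a few centimetres aside while the robot is not near it.
It also fails if it takes over 200 s, if anything falls off the work surface, if the arm or the gripper's body presses on something with over 40 N, if the wrist force passes 120 N, or if a joint passes its speed limit or range.

## Working session

There is one attempt and no reset: what is moved stays moved. The work goes in short steps, Python scripts to look and compute and a tool call to move; the robot and the scene stay as the last step left them, time stands still between calls to the robot, and variables do not carry over. Pictures are saved under pics/ and viewed, and the job is handed in when it is done.

Besides the shell and the picture viewer there is one more tool, called by a JSON object that holds its "name" and its "arguments". play_rows: Moves the arm, as the interface text tells. Its arguments: {"type":"object","properties":{"deltas":{"type":"array"}},"required":["deltas"]}

```bash
mkdir -p pics; cat > h.py <<'E'
import numpy as np, cv2
from workcell import env
def snap(n,f):
    c=env.calibration(n); p,d=env.read_camera(n)
    np.savez('pics/'+f+'.npz',p=p,d=d,T=c['cam_to_world'],K=[c['fx'],c['fy'],c['cx'],c['cy']],D=c['D'])
    cv2.imwrite('pics/'+f+'.png',p[:,:,::-1]); return p,d
def load(f):
    return np.load('pics/'+f+'.npz')
def rays(z,uv):
    fx,fy,cx,cy=z['K'];K=np.array([[fx,0,cx],[0,fy,cy],[0,0,1]])
    q=cv2.undistortPoints(np.array(uv,float).reshape(-1,1,2),K,z['D']).reshape(-1,2)
    d=np.c_[q[:,0],-q[:,1],-np.ones(len(q))]
    return z['T'][:3,3], d@z['T'][:3,:3].T, d
def onplane(z,uv,h):
    o,r,_=rays(z,uv); t=(h-o[2])/r[:,2]; return o+r*t[:,None]
def cloud(z):
    H,W=z['d'].shape; u,v=np.meshgrid(np.arange(W),np.arange(H))
    o,r,_=rays(z,np.c_[u.ravel(),v.ravel()])
    P=o+r*z['d'].reshape(-1,1); P[z['d'].ravel()==0]=np.nan
    return P.reshape(H,W,3)
def proj(z,P):
    fx,fy,cx,cy=z['K'];K=np.array([[fx,0,cx],[0,fy,cy],[0,0,1]])
    q=(np.atleast_2d(P)-z['T'][:3,3])@z['T'][:3,:3]; q=q*[1,-1,-1]
    return cv2.projectPoints(q,np.zeros(3),np.zeros(3),K,z['D'])[0].reshape(-1,2)
E
python3 - <<'E'
from h import *
for n in ['scene','top','wrist']: snap(n,n+'0'); c=env.calibration(n);print(n,c['fx'],np.round(c['cam_to_world'],3).tolist())
print(env.observe())
E
```

```text
scene 506.4872083053664 [[0.762, -0.427, 0.487, 1.181], [0.648, 0.508, -0.568, -0.669], [-0.005, 0.748, 0.664, 0.868], [0.0, 0.0, 0.0, 1.0]]
top 445.7415187222344 [[0.005, 0.999, -0.054, 0.544], [-1.0, 0.003, -0.021, -0.03], [-0.021, 0.054, 0.998, 1.233], [0.0, 0.0, 0.0, 1.0]]
wrist 351.49386724950034 [[0.312, -0.913, -0.263, 0.119], [0.95, 0.299, 0.087, 0.618], [-0.0, -0.277, 0.961, 0.384], [0.0, 0.0, 0.0, 1.0]]
{'t': 0.15, 'joint_pos': array([ 1.14845316e+00,  4.91419264e-01,  1.55927405e+00,  4.29687485e-07,
        1.09167260e+00, -1.05594551e-01]), 'joint_velocities': array([-3.32968126e-04, -1.24708869e-03, -3.04128253e-03,  5.04051861e-06,
       -8.45813133e-04,  5.53882683e-04]), 'joint_efforts': array([ 2.34307263e-03, -6.12899709e+01, -2.58277309e+01,  6.92576542e-02,
        4.73298761e-02, -1.71007468e-05]), 'tool_pos': array([0.19459103, 0.59378698, 0.22820931]), 'orientation': array([-4.95438623e-01, -3.10207570e+00,  1.17233019e-03]), 'force': array([ 0.17747561,  0.11935865, -0.60748106]), 'wrist_torque': array([-0.06538988,  0.01865152, -0.00062915]), 'finger_gap': 0.09499150866291996}
```

View pics/top0.png

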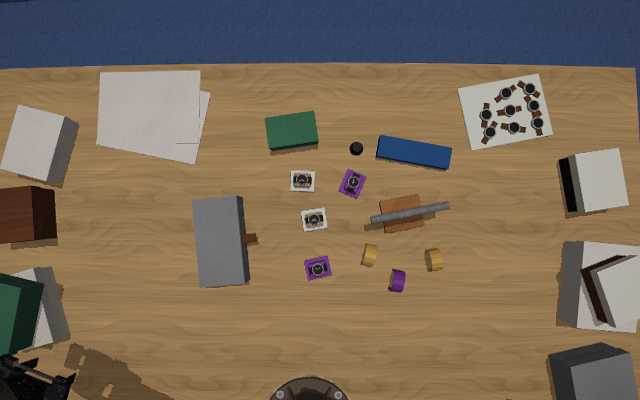

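View pics/scene0.png

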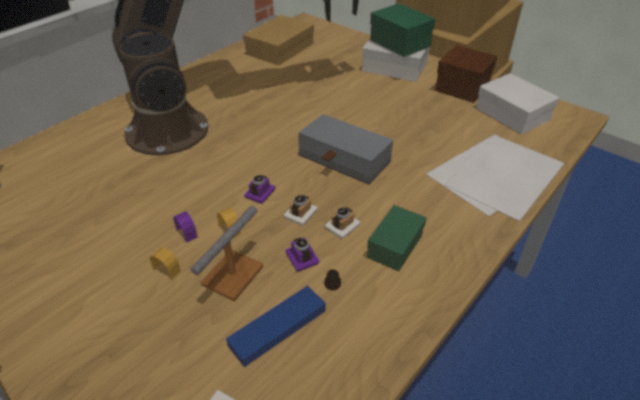

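View pics/wrist0.png

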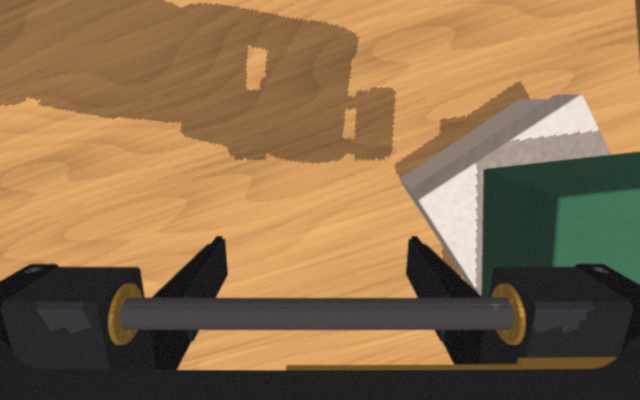

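Top view (image right = −y, image up = +x): the case is at (222,241) with its tab at (250,239). The white pads are at (302,181) and (314,219). The brass cuffs are at (370,255) and (434,260). The stand bar runs from (372,219) to (449,206). The purple look-alikes, which stay put, are at (352,183), (318,268) and (398,281).

```bash
cat > meas.py <<'E'
from h import *
import sys
z=load(sys.argv[1]); P=cloud(z)
hsv=cv2.cvtColor(z['p'],cv2.COLOR_RGB2HSV)
X,Y,Z=P[...,0],P[...,1],P[...,2]
ok=(X>0.25)&(X<0.9)&(Y>-0.45)&(Y<0.45)
print('table z',np.nanmedian(Z[ok&(Z<0.02)]))
def rect(m,name,k=1,amin=30):
    n,l,s,c=cv2.connectedComponentsWithStats(m.astype(np.uint8))
    for i in range(1,n):
        if s[i,4]<amin: continue
        q=l==i
        pts=P[q][:,:2].astype(np.float32)*1000
        pts=pts[~np.isnan(pts).any(1)]
        (cx,cy),(w,h),a=cv2.minAreaRect(pts)
        print(name,'px',c[i].round(),'n',s[i,4],'c',round(cx,1),round(cy,1),'wh',round(w,1),round(h,1),'ang',round(a,1),'z',np.nanpercentile(Z[q],[5,50,95]).round(4))
H,S,V=hsv[...,0],hsv[...,1],hsv[...,2]
rect(ok&(S<45)&(V>150)&(Z>0.004),'white')
rect(ok&(H>125)&(H<165)&(S>80),'purple')
rect(ok&(Z>0.028)&(S>110)&(H>12)&(H<32)&(Z<0.075),'brass')
rect(ok&(Z>0.10)&(Z<0.14),'bar')
rect(ok&(Z>0.06)&(Z<0.09)&(S<60),'lid')
rect(ok&(Z>0.02)&(Z<0.075)&(H<12)&(S>80),'tab',amin=15)
rect(ok&(H>40)&(H<85)&(S>60)&(Z>0.05),'green');rect(ok&(H>100)&(H<125)&(S>80)&(Z>0.02),'blue')
E
python3 meas.py top0
python3 - <<'E'
import cv2
a=cv2.imread('pics/top0.png')[150:310,180:470]
cv2.imwrite('pics/top0c.png',cv2.resize(a,None,fx=2.7,fy=2.7,interpolation=2))
E
```

```text
table z -0.0004211766650961124
white px [302. 181.] n 204 c 661.0 22.3 wh 65.1 55.0 ang 87.0 z [0.0095 0.0134 0.0177]
white px [314. 219.] n 217 c 554.9 -10.2 wh 55.0 64.7 ang 8.8 z [0.0099 0.013  0.0167]
purple px [352. 184.] n 330 c 655.2 -115.3 wh 55.5 67.4 ang 66.9 z [0.0091 0.0141 0.0449]
purple px [317. 267.] n 332 c 422.8 -20.6 wh 56.7 65.3 ang 12.5 z [0.0098 0.0148 0.0457]
purple px [398. 281.] n 243 c 391.3 -233.9 wh 29.8 56.9 ang 78.4 z [0.0366 0.0527 0.0595]
brass px [302. 185.] n 42 c 647.9 21.6 wh 43.1 9.8 ang 86.1 z [0.0396 0.0439 0.0467]
brass px [370. 254.] n 250 c 461.8 -159.1 wh 30.5 57.1 ang 77.3 z [0.0379 0.053  0.0596]
brass px [436. 259.] n 257 c 448.0 -333.5 wh 57.5 31.3 ang 9.7 z [0.0359 0.0527 0.0586]
bar px [409. 213.] n 588 c 571.1 -250.6 wh 19.6 199.4 ang 11.5 z [0.1201 0.1269 0.1314]
lid px [218. 241.] n 4024 c 495.8 240.0 wh 229.3 120.9 ang 6.0 z [0.0711 0.0756 0.0797]
tab px [248. 238.] n 112 c 504.4 162.1 wh 21.1 38.4 ang 0.5 z [0.058  0.0622 0.066 ]
green px [291. 130.] n 1565 c 793.4 50.8 wh 85.0 132.0 ang 8.6 z [0.0576 0.0615 0.065 ]
blue px [414. 152.] n 1615 c 739.7 -282.7 wh 200.1 61.5 ang 79.9 z [0.025  0.0289 0.0328]
```

View pics/top0c.png

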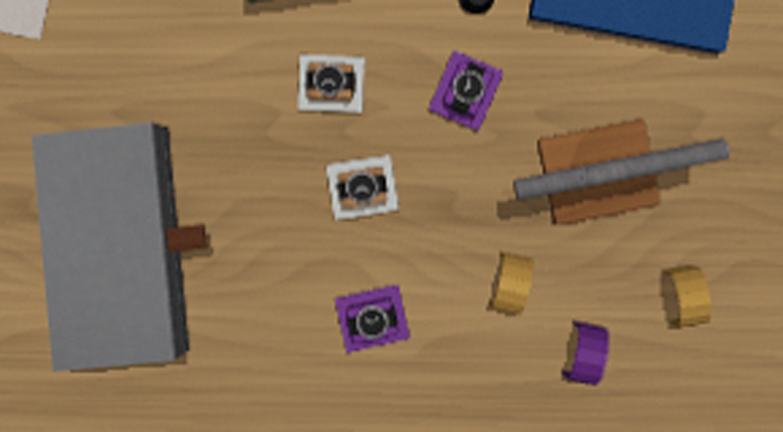

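The crop confirms it: white plinths at top0 (302,181) and (314,219) are the pads, and the gold cuffs at (370,255) and (434,260) are the brass ones. The same shapes in purple at (352,183), (318,268) and (398,281) are not meant. I'll start with the lid tab.

{"name": "play_rows", "arguments": {"deltas": [{"slide":[30,-40,30],"yaw":-0.18,"claw":60},{"slide":[310,-437,-60],"yaw":-1.148,"claw":60},{"slide":[310,-437,-60],"yaw":-1.148,"claw":60},{"slide":[310,-437,-60],"yaw":-1.148,"claw":60},{"slide":[310,-437,-60],"yaw":-1.148,"claw":60},{"slide":[310,-437,-60],"yaw":-1.148,"claw":60},{"slide":[310,-437,-60],"yaw":-1.148,"claw":60},{"slide":[310,-437,-60],"yaw":-1.148,"claw":60},{"slide":[310,-437,-60],"yaw":-1.148,"claw":60},{"slide":[310,-437,-60],"yaw":-1.148,"claw":60}]}}

```text
t: 1.4
tool_pos: [0.5061, 0.1541, 0.1677]
orientation: [-2.106, -2.331, 0.002]
force: [-0.4, 0.1, 0.1]
finger_gap: 0.06
```

{"name": "play_rows", "arguments": {"deltas": [{"slide":[0,0,0],"yaw":0,"claw":60},{"slide":[0,0,0],"yaw":0,"claw":60},{"slide":[0,0,0],"yaw":0,"claw":60}]}}

```text
t: 1.78
tool_pos: [0.5043, 0.1579, 0.169]
orientation: [2.098, 2.338, 0.001]
force: [-0.2, 0.5, 0.3]
finger_gap: 0.06
```

```bash
python3 - <<'E'
from h import *
s=env.observe();print(s['t'],s['tool_pos'],s['orientation'],s['joint_pos'])
snap('wrist','w1')
z=load('w1');print(proj(z,[s['tool_pos'],[.5044,.1584,.054]]))
E
```

```text
1.775 [0.50427157 0.15785673 0.16896215] [2.09845775e+00 2.33751471e+00 6.35256621e-04] [ 1.78342600e-01  4.28470022e-01  1.86309899e+00 -2.14489388e-05
  8.49498785e-01  7.06798362e-02]
[[318.52688909 267.99404393]
 [317.87257261 202.31179406]]
```

View pics/w1.png

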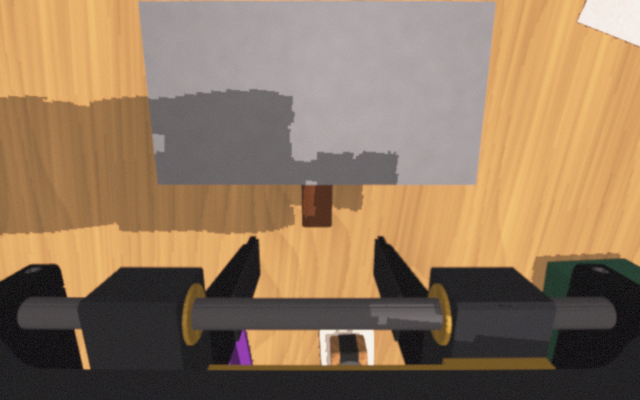

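The tab is centred between the fingers, at (317,205) against a predicted (318,202), and the jaws are square to the case. I'll lower and pinch.

{"name": "play_rows", "arguments": {"deltas": [{"slide":[0,-1,-50],"yaw":0,"claw":50},{"slide":[0,-1,-100],"yaw":0,"claw":45},{"slide":[0,-1,-115],"yaw":0,"claw":45},{"slide":[0,-1,-115],"yaw":0,"claw":45},{"slide":[0,-1,-115],"yaw":0,"claw":15},{"slide":[0,-1,-115],"yaw":0,"claw":15},{"slide":[0,-1,-115],"yaw":0,"claw":15},{"slide":[0,-1,-115],"yaw":0,"claw":15},{"slide":[0,-1,-115],"yaw":0,"claw":15}]}}

```text
t: 2.95
tool_pos: [0.5047, 0.1558, 0.0539]
orientation: [2.101, 2.336, 0.0]
force: [-1.1, -2.9, 2.3]
finger_gap: 0.0235
```

```bash
python3 - <<'E'
import numpy as np
r0=np.array([-142,30.])
for i in range(1,33):
    a=np.radians(90*i/32+ (1 if i==32 else 0)); 
    # rotate -x to +z
    x=r0[0]*np.cos(a)+r0[1]*np.sin(a); z=-r0[0]*np.sin(a)+r0[1]*np.cos(a)
    d=x+142; print(i,round(-0.105*d),round(.9945*d),round(z-30))
E
```

```text
1 0 2 7
2 0 4 14
3 -1 6 21
4 -1 9 27
5 -1 11 34
6 -2 15 40
7 -2 18 46
8 -2 22 52
9 -3 26 58
10 -3 31 63
11 -4 35 69
12 -4 40 74
13 -5 46 79
14 -5 51 83
15 -6 57 88
16 -7 62 92
17 -7 68 95
18 -8 75 99
19 -9 81 102
20 -9 88 105
21 -10 94 107
22 -11 101 109
23 -11 108 111
24 -12 115 113
25 -13 122 114
26 -14 129 115
27 -14 136 115
28 -15 143 115
29 -16 150 115
30 -17 157 114
31 -17 164 113
32 -18 174 111
```

{"name": "play_rows", "arguments": {"deltas": [{"slide":[0,4,14],"yaw":0,"claw":15},{"slide":[-1,9,27],"yaw":0,"claw":15},{"slide":[-2,15,40],"yaw":0,"claw":15},{"slide":[-2,22,52],"yaw":0,"claw":15},{"slide":[-3,31,63],"yaw":0,"claw":15},{"slide":[-4,40,74],"yaw":0,"claw":15},{"slide":[-5,51,83],"yaw":0,"claw":15},{"slide":[-7,62,92],"yaw":0,"claw":15},{"slide":[-8,75,99],"yaw":0,"claw":15},{"slide":[-9,88,105],"yaw":0,"claw":15}]}}

```text
t: 4.2
tool_pos: [0.4951, 0.2444, 0.159]
orientation: [-2.1, -2.336, 0.002]
force: [-2.2, -0.8, -10.7]
finger_gap: 0.024
```

{"name": "play_rows", "arguments": {"deltas": [{"slide":[-2,13,4],"yaw":0,"claw":15},{"slide":[-3,27,8],"yaw":0,"claw":15},{"slide":[-5,41,10],"yaw":0,"claw":15},{"slide":[-6,55,10],"yaw":0,"claw":15},{"slide":[-8,69,9],"yaw":0,"claw":15},{"slide":[-9,85,7],"yaw":0,"claw":15},{"slide":[-9,85,7],"yaw":0,"claw":15},{"slide":[-9,85,7],"yaw":0,"claw":15}]}}

```text
t: 5.2
tool_pos: [0.4859, 0.3305, 0.1665]
orientation: [-2.1, -2.335, -0.001]
force: [-8.8, 0.9, 4.1]
finger_gap: 0.0234
```

```bash
python3 - <<'E'
from h import *
s=env.observe();print(s['t'],s['tool_pos'],s['force'],s['finger_gap'])
snap('scene','s2');snap('top','t2')
E
```

```text
5.2 [0.48590646 0.33047363 0.16647868] [-8.80042868  0.88939416  4.08213972] 0.02336134499901435
```

View pics/s2.png

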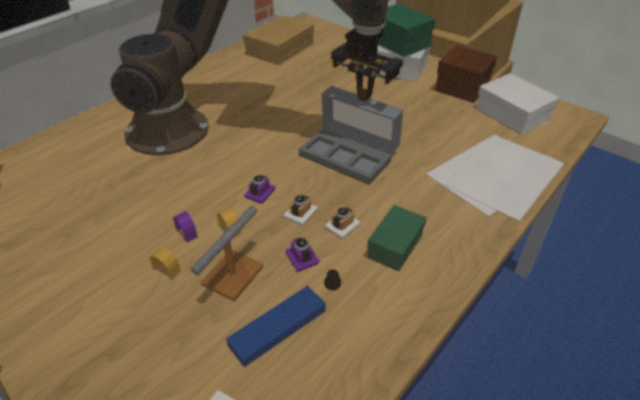

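The lid stands about upright and the three pockets are open at (325,145), (345,158) and (368,165). I'll release, raise, back off, and measure the angle and the pockets.

{"name": "play_rows", "arguments": {"deltas": [{"slide":[0,0,0],"yaw":0,"claw":50},{"slide":[0,0,0],"yaw":0,"claw":50},{"slide":[0,0,0],"yaw":0,"claw":50},{"slide":[0,0,40],"yaw":0,"claw":50},{"slide":[0,0,120],"yaw":0,"claw":50},{"slide":[0,0,120],"yaw":0,"claw":50},{"slide":[6,-180,110],"yaw":0,"claw":50},{"slide":[6,-180,110],"yaw":0,"claw":50},{"slide":[6,-180,110],"yaw":0,"claw":50},{"slide":[6,-180,110],"yaw":0,"claw":50}]}}

```text
t: 6.55
tool_pos: [0.493, 0.1461, 0.2759]
orientation: [2.105, 2.331, 0.0]
force: [-0.2, 0.0, -0.7]
finger_gap: 0.0499
```

{"name": "play_rows", "arguments": {"deltas": [{"slide":[0,0,0],"yaw":0,"claw":50},{"slide":[0,0,0],"yaw":0,"claw":50},{"slide":[0,0,0],"yaw":0,"claw":50}]}}

```text
t: 6.92
tool_pos: [0.4926, 0.1499, 0.2756]
orientation: [2.099, 2.338, 0.0]
force: [0.1, 0.2, -0.3]
finger_gap: 0.05
```

```bash
python3 - <<'E'
from h import *
s=env.observe();print(s['t'],s['tool_pos'],s['force'],s['finger_gap'])
snap('scene','s3');snap('wrist','w3');snap('top','t3')
z=load('s3');P=cloud(z)
# lid inner plate: in case frame
C=np.array([.4958,.2400]);ex=np.array([-.105,.9945]);ey=np.array([-.9945,-.105])
q=P[...,:2]-C; cx=q@ex; cy=q@ey; Z=P[...,2]
m=(cx>.07)&(cx<.13)&(abs(cy)<.10)&(Z>.045)&(Z<.125)
print(m.sum())
for a in (.05,.07,.09,.11):
    k=m&(abs(Z-a)<.01); print(a,k.sum(),np.nanmedian(cx[k]))
A=np.c_[cy[m],Z[m],np.ones(m.sum())]
print(np.linalg.lstsq(A,cx[m],rcond=None)[0])
E
```

```text
6.925 [0.49263344 0.14991158 0.27561515] [ 0.05888566  0.18656115 -0.2555211 ] 0.0500162823789363
1016
0.05 240 0.09794638642703257
0.07 334 0.09708321346831743
0.09 333 0.09618130459767392
0.11 109 0.09438866225887818
[-0.00244569 -0.05800944  0.10109393]
```

View pics/w3.png

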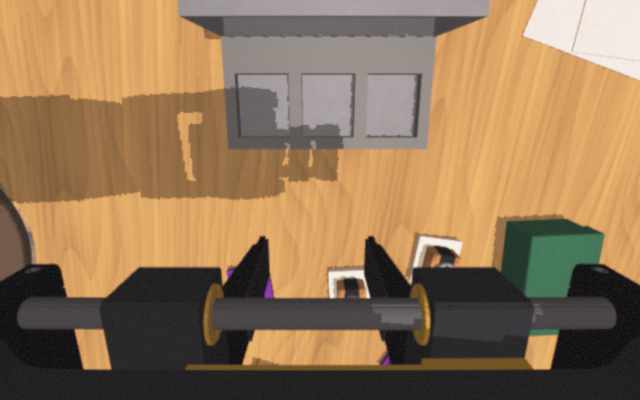

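View pics/t3.png

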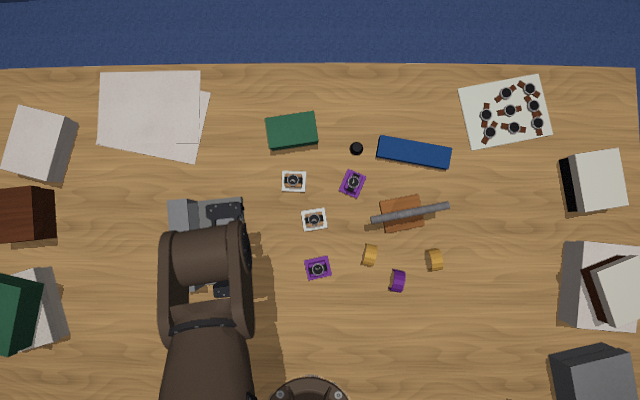

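Pad A moved from top (302,181) to (293,181): that's the announced knock. The lid reads about 3° short of upright, so I'll check it with a second surface and measure the pockets.

```bash
python3 - <<'E'
from h import *
C=np.array([.4958,.2400]);ex=np.array([-.105,.9945]);ey=np.array([-.9945,-.105])
for f in ('s3','w3'):
    z=load(f);P=cloud(z)
    q=P[...,:2]-C; cx=q@ex; cy=q@ey; Z=P[...,2]
    m=(cx>.068)&(cx<.102)&(abs(cy)<.10)&(Z>.13)&(Z<.155)&(abs(cy)>.02)
    if m.sum()>30:
        A=np.c_[cy[m],cx[m],np.ones(m.sum())]; s=np.linalg.lstsq(A,Z[m],rcond=None)[0]
        print(f,'frontwall top',m.sum(),s, 'z at .085',np.nanmedian(Z[m&(abs(cx-.085)<.006)]))
    # lid rim leading edge
    m=(cx>.08)&(cx<.13)&(abs(cy)<.10)&(Z>.05)&(Z<.13)
    if m.sum()>30:
        A=np.c_[cy[m],Z[m],np.ones(m.sum())]; print(f,'plate',m.sum(),np.linalg.lstsq(A,cx[m],rcond=None)[0])
    m=(cx>.04)&(cx<.14)&(abs(cy)<.11)&(Z>.135)&(Z<.155)
    print(f,'wall cx range',np.nanpercentile(cx[m],[1,99]) if m.any() else None)
z=load('w3');P=cloud(z);q=P[...,:2]-C; cx=q@ex; cy=q@ey; Z=P[...,2]
# pockets: floor pixels
m=((Z<.016)&(Z>.003)&(abs(cx)<.055)&(abs(cy)<.112)).astype(np.uint8)
m=cv2.morphologyEx(m,cv2.MORPH_OPEN,np.ones((5,5)))
n,l,s,c=cv2.connectedComponentsWithStats(m)
for i in range(1,n):
    if s[i,4]<300: continue
    k=l==i; print('pocket px',c[i],s[i,:4],'cx',np.nanpercentile(cx[k],[1,50,99]).round(4),'cy',np.nanpercentile(cy[k],[1,50,99]).round(4),'z',np.nanmedian(Z[k]))
E
python3 meas.py t3 | egrep 'white|purple|brass|green'; python3 meas.py w3|egrep 'white'
```

```text
s3 frontwall top 358 [-0.00098571  0.02423381  0.14299831] z at .085 0.14544658642481872
s3 plate 941 [-0.00212843 -0.05850703  0.10113712]
s3 wall cx range [0.04734962 0.10038264]
w3 wall cx range [0.05017113 0.06089181]
pocket px [263.19987488 104.80606819] [236  74  54  63] cx [-0.0504 -0.0149  0.0189] cy [0.0465 0.0757 0.1039] z 0.00791710544338381
pocket px [327.38653137 104.77214022] [302  74  53  63] cx [-0.0502 -0.0148  0.019 ] cy [-0.0284  0.0013  0.0306] z 0.007920680867534613
pocket px [391.98228409 104.73900664] [366  74  54  63] cx [-0.0501 -0.0145  0.0192] cy [-0.1018 -0.074  -0.0452] z 0.007885311813075169
white px [174. 119.] n 37 c 839.4 383.8 wh 50.6 20.4 ang 12.7 z [0.0042 0.0052 0.0076]
white px [468. 125.] n 53 c 819.2 -440.7 wh 62.0 16.7 ang 11.7 z [0.0041 0.0053 0.0079]
white px [294. 181.] n 206 c 659.5 46.5 wh 64.8 55.0 ang 88.6 z [0.0098 0.0138 0.0179]
white px [314. 219.] n 222 c 554.8 -10.0 wh 55.1 65.2 ang 9.1 z [0.0097 0.0134 0.0169]
purple px [352. 184.] n 326 c 655.0 -115.1 wh 55.4 68.0 ang 67.0 z [0.0096 0.0142 0.0454]
purple px [317. 267.] n 326 c 42
[... 325 characters left out ...]
 px [436. 259.] n 256 c 448.1 -333.7 wh 57.1 31.8 ang 9.7 z [0.0367 0.0533 0.0585]
green px [291. 130.] n 1564 c 793.4 50.8 wh 85.0 132.0 ang 8.8 z [0.0574 0.0614 0.0653]
white px [335.   7.] n 4684 c 488.3 295.6 wh 229.4 10.7 ang 6.1 z [0.1427 0.144  0.1453]
white px [371.  84.] n 9402 c 525.6 240.1 wh 166.7 117.1 ang 6.1 z [0.0071 0.0234 0.025 ]
white px [272.  93.] n 1055 c 422.8 220.7 wh 55.7 59.3 ang 6.0 z [0.0065 0.0078 0.0091]
white px [327. 101.] n 2487 c 495.2 224.8 wh 56.5 66.4 ang 6.2 z [0.0065 0.0079 0.0093]
white px [435. 246.] n 450 c 658.8 55.9 wh 43.1 55.4 ang 88.9 z [0.0122 0.0138 0.0151]
white px [345. 279.] n 363 c 527.0 55.4 wh 51.1 170.5 ang 20.5 z [0.0125 0.0138 0.0153]
```

Three cues agree the lid is about 3° short: plate slope 3.3°, top rim about 3° and front wall 1.4°. I'll re-pinch the tab and push 8 mm further.

{"name": "play_rows", "arguments": {"deltas": [{"slide":[-6,180,0],"yaw":0,"claw":50},{"slide":[-6,180,0],"yaw":0,"claw":50},{"slide":[-6,180,0],"yaw":0,"claw":50},{"slide":[-6,180,0],"yaw":0,"claw":50},{"slide":[-6,180,-60],"yaw":0,"claw":50},{"slide":[-6,180,-110],"yaw":0,"claw":50},{"slide":[-6,180,-110],"yaw":0,"claw":50},{"slide":[-6,180,-110],"yaw":0,"claw":15},{"slide":[-6,180,-110],"yaw":0,"claw":15},{"slide":[-6,180,-110],"yaw":0,"claw":15}]}}

```text
t: 8.32
tool_pos: [0.4868, 0.3288, 0.1662]
orientation: [2.101, 2.336, 0.001]
force: [-3.9, 0.3, 1.3]
finger_gap: 0.0256
```

{"name": "play_rows", "arguments": {"deltas": [{"slide":[0,0,0],"yaw":0,"claw":15},{"slide":[0,0,0],"yaw":0,"claw":15},{"slide":[0,4,-1],"yaw":0,"claw":15},{"slide":[-1,8,-1],"yaw":0,"claw":15},{"slide":[-1,8,-1],"yaw":0,"claw":15},{"slide":[-1,8,-1],"yaw":0,"claw":15},{"slide":[-1,8,-1],"yaw":0,"claw":50},{"slide":[-1,8,-1],"yaw":0,"claw":50},{"slide":[-1,8,-1],"yaw":0,"claw":50},{"slide":[-1,8,110],"yaw":0,"claw":50}]}}

```text
t: 9.57
tool_pos: [0.4846, 0.3362, 0.2243]
orientation: [-2.099, -2.334, 0.011]
force: [0.3, -0.6, 0.4]
finger_gap: 0.0496
```

{"name": "play_rows", "arguments": {"deltas": [{"slide":[0,0,0],"yaw":0,"claw":50},{"slide":[6,-188,0],"yaw":0,"claw":50},{"slide":[6,-188,0],"yaw":0,"claw":50},{"slide":[6,-188,0],"yaw":0,"claw":50},{"slide":[6,-188,0],"yaw":0,"claw":50},{"slide":[6,-188,0],"yaw":0,"claw":50},{"slide":[6,-188,0],"yaw":0,"claw":50}]}}

```text
t: 10.45
tool_pos: [0.4916, 0.15, 0.2269]
orientation: [-2.099, -2.337, -0.0]
force: [0.1, 0.0, -0.3]
finger_gap: 0.0502
```

```bash
cat > lid.py <<'E'
from h import *
import sys
C=np.array([.4958,.2400]);ex=np.array([-.105,.9945]);ey=np.array([-.9945,-.105])
for f in sys.argv[1:]:
    z=load(f);P=cloud(z)
    q=P[...,:2]-C; cx=q@ex; cy=q@ey; Z=P[...,2]
    m=(cx>.08)&(cx<.13)&(abs(cy)<.10)&(Z>.05)&(Z<.125)
    if m.sum()>30:
        A=np.c_[cy[m],Z[m],np.ones(m.sum())]; print(f,'plate',m.sum(),np.linalg.lstsq(A,cx[m],rcond=None)[0])
    m=(cx>.068)&(cx<.102)&(abs(cy)<.10)&(Z>.13)&(Z<.155)&(abs(cy)>.02)
    if m.sum()>30:
        A=np.c_[cy[m],cx[m],np.ones(m.sum())]; print(f,'wall',np.linalg.lstsq(A,Z[m],rcond=None)[0])
    m=(cx>.04)&(cx<.14)&(abs(cy)<.11)&(Z>.135)&(Z<.155)
    print(f,'wall cx range',np.nanpercentile(cx[m],[1,99]) if m.any() else None)
    # table slope near case, in front
    m=(cx<-.08)&(cx>-.25)&(abs(cy)<.1)&(abs(Z)<.006); 
    A=np.c_[cy[m],cx[m],np.ones(m.sum())]; print(f,'table',np.linalg.lstsq(A,Z[m],rcond=None)[0])
E
python3 - <<'E'
from h import *
s=env.observe();print(s['t'],s['tool_pos'],s['force'],s['finger_gap'])
snap('scene','s4');snap('wrist','w4')
E
python3 lid.py s3 s4 w3 w4
```

```text
10.45 [0.49160989 0.15001297 0.22693315] [ 0.13684687  0.01586408 -0.32951632] 0.05017311597576916
s3 plate 941 [-0.00212843 -0.05850703  0.10113712]
s3 wall [-0.00098571  0.02423381  0.14299831]
s3 wall cx range [0.04734962 0.10038264]
s3 table [ 8.36050742e-05 -7.31584470e-05 -5.80154490e-04]
s4 plate 1004 [-0.00162683 -0.0007532   0.09979029]
s4 wall [-0.00158514 -0.01061763  0.14415372]
s4 wall cx range [0.0529298  0.10667822]
s4 table [-0.00031103 -0.00081854 -0.00071542]
w3 wall cx range [0.05017113 0.06089181]
w3 table [ 1.67647309e-04  1.02479141e-05 -1.60080979e-04]
w4 wall cx range None
w4 table [ 0.00014784  0.00013958 -0.00015136]
```

The lid now reads upright: plate slope under 0.1°, and the wall within 0.6° in the other direction. Next is pad B.

{"name": "play_rows", "arguments": {"deltas": [{"slide":[63,-160,-20],"yaw":0,"claw":60},{"slide":[63,-160,-20],"yaw":0,"claw":60},{"slide":[63,-160,-20],"yaw":0,"claw":60},{"slide":[63,-160,-20],"yaw":0,"claw":60},{"slide":[63,-160,-20],"yaw":0,"claw":60},{"slide":[63,-160,-20],"yaw":0,"claw":60}]}}

```text
t: 11.3
tool_pos: [0.5545, -0.0097, 0.2074]
orientation: [2.098, 2.338, 0.0]
force: [-0.3, 0.1, -0.0]
finger_gap: 0.06
```

```bash
cat > pad.py <<'E'
from h import *
import sys
f=sys.argv[1]
s=env.observe();print(s['t'],s['tool_pos'],s['orientation'],s['finger_gap'])
snap('wrist',f); z=load(f);P=cloud(z);hsv=cv2.cvtColor(z['p'],cv2.COLOR_RGB2HSV)
Z=P[...,2]
m=((Z>.0105)&(Z<.017)).astype(np.uint8); m[320:]=0
n,l,st,c=cv2.connectedComponentsWithStats(m)
for i in range(1,n):
    if st[i,4]<300: continue
    k=(l==i)
    # fill hull: use pts at plinth-top height
    pts=(P[k][:,:2]*1000).astype(np.float32)
    (a,b),(w,h),an=cv2.minAreaRect(pts)
    print('plinth',c[i].round(),st[i,4],'c',round(a,1),round(b,1),'wh',round(w,1),round(h,1),'ang',round(an,1),'col',np.median(z['p'][k],0))
m=((Z>.0405)&(Z<.0465)).astype(np.uint8); m[320:]=0
n,l,st,c=cv2.connectedComponentsWithStats(m)
for i in range(1,n):
    if st[i,4]<150: continue
    pts=(P[l==i][:,:2]*1000).astype(np.float32); (a,b),(w,h),an=cv2.minAreaRect(pts)
    print('cushion',c[i].round(),st[i,4],'c',round(a,1),round(b,1),'wh',round(w,1),round(h,1),'ang',round(an,1))
E
python3 pad.py w5
```

```text
11.3 [ 0.55447083 -0.00972616  0.20736873] [2.09843596e+00 2.33776679e+00 3.74492983e-04] 0.05999490029108349
plinth [522. 148.] 478 c 753.5 42.9 wh 2.9 128.1 ang 8.7 col [37. 58. 46.]
plinth [419. 134.] 1476 c 658.6 44.3 wh 66.2 56.3 ang 88.6 col [244. 241. 232.]
plinth [196. 171.] 1312 c 422.0 -23.0 wh 56.5 66.5 ang 13.1 col [100.  46. 116.]
plinth [317. 176.] 1458 c 554.0 -12.4 wh 56.0 66.2 ang 9.3 col [203. 180. 166.]
cushion [538. 149.] 572 c 751.4 42.1 wh 3.1 133.2 ang 8.8
cushion [435. 141.] 1030 c 658.4 44.2 wh 49.2 35.7 ang 88.5
cushion [179. 185.] 946 c 422.0 -22.9 wh 36.1 49.3 ang 13.2
cushion [317. 189.] 944 c 554.0 -12.4 wh 35.9 49.2 ang 9.2
```

View pics/w5.png

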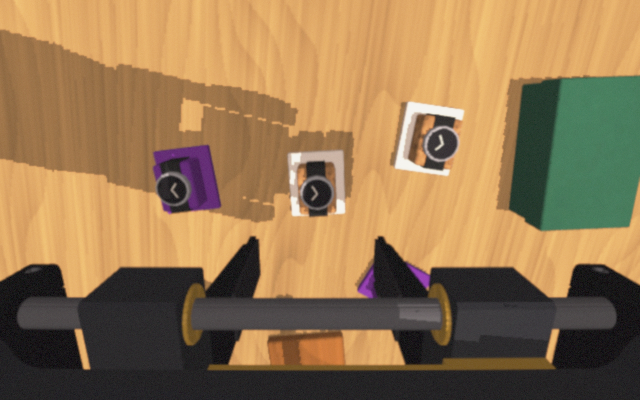

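Both white pads are seen by the wrist: B at (317,176), A at (419,134). The wrist places the pads and the case about 2.5–3 mm further −y than the top view does, so I'll use the wrist frame for both. Grasping pad B.

{"name": "play_rows", "arguments": {"deltas": [{"slide":[0,-3,-60],"yaw":0.054,"claw":60},{"slide":[0,-3,-120],"yaw":0.054,"claw":60},{"slide":[0,-3,-160],"yaw":0.054,"claw":60},{"slide":[0,-3,-176],"yaw":0.054,"claw":60},{"slide":[0,-3,-176],"yaw":0.054,"claw":60},{"slide":[0,-3,-176],"yaw":0.054,"claw":25},{"slide":[0,-3,-176],"yaw":0.054,"claw":25},{"slide":[0,-3,-176],"yaw":0.054,"claw":25},{"slide":[0,-3,-176],"yaw":0.054,"claw":25},{"slide":[0,-3,-176],"yaw":0.054,"claw":25}]}}

```text
t: 12.6
tool_pos: [0.5551, -0.0141, 0.0321]
orientation: [2.036, 2.391, 0.001]
force: [-1.0, 0.1, 8.2]
finger_gap: 0.0361
```

{"name": "play_rows", "arguments": {"deltas": [{"slide":[0,0,0],"yaw":0,"claw":25},{"slide":[0,0,30],"yaw":0,"claw":25},{"slide":[0,0,80],"yaw":0,"claw":25},{"slide":[0,0,80],"yaw":0,"claw":25}]}}

```text
t: 13.1
tool_pos: [0.556, -0.0142, 0.1143]
orientation: [2.034, 2.388, 0.005]
force: [0.5, 0.3, -1.9]
finger_gap: 0.0358
```

{"name": "play_rows", "arguments": {"deltas": [{"slide":[-132,229,0],"yaw":-0.054,"claw":25},{"slide":[-132,229,0],"yaw":-0.054,"claw":25},{"slide":[-132,229,0],"yaw":-0.054,"claw":25},{"slide":[-132,229,0],"yaw":-0.054,"claw":25},{"slide":[-132,229,0],"yaw":-0.054,"claw":25},{"slide":[-132,229,0],"yaw":-0.054,"claw":25},{"slide":[-132,229,0],"yaw":-0.054,"claw":25},{"slide":[-132,229,0],"yaw":-0.054,"claw":25},{"slide":[-132,229,0],"yaw":-0.054,"claw":25}]}}

```text
t: 14.22
tool_pos: [0.4231, 0.2142, 0.1111]
orientation: [2.102, 2.334, 0.0]
force: [-0.3, -0.1, -1.3]
finger_gap: 0.0357
```

```bash
python3 - <<'E'
from h import *
s=env.observe();print(s['t'],s['tool_pos'],s['orientation'],s['finger_gap'],s['force'])
p,d=snap('wrist','w6'); snap('scene','s6')
a=cv2.imread('pics/s6.png')[80:200,270:430]; cv2.imwrite('pics/s6c.png',cv2.resize(a,None,fx=4.5,fy=4.5,interpolation=2))
E
```

```text
14.225 [0.42314314 0.21418812 0.11110518] [2.10219665e+00 2.33446959e+00 5.36299064e-05] 0.035664695996234855 [-0.26395519 -0.08163317 -1.32387985]
```

View pics/w6.png

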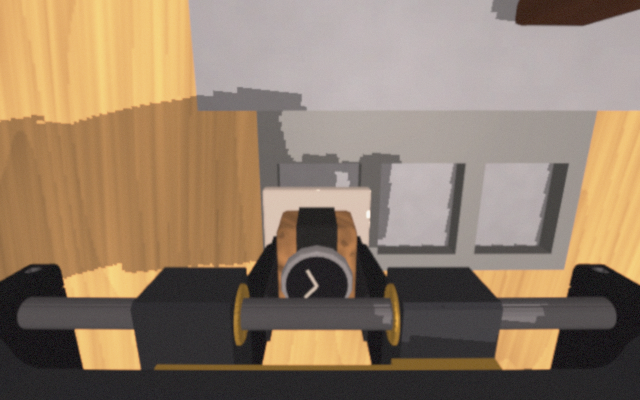

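View pics/s6c.png

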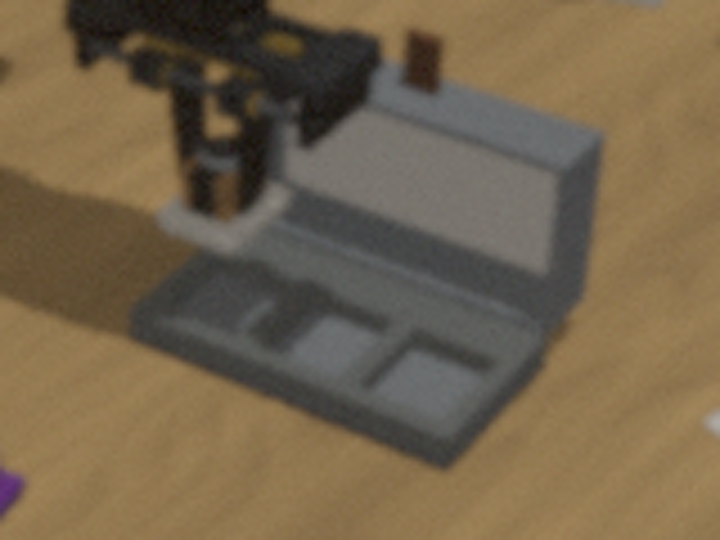

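```bash
python3 - <<'E'
from h import *
z=load('w6');P=cloud(z)
C=np.array([.4958,.2400]);a=np.radians(6.05);ex=np.array([-np.sin(a),np.cos(a)]);ey=np.array([-np.cos(a),-np.sin(a)])
q=P[...,:2]-C; cx=q@ex; cy=q@ey; Z=P[...,2]
m=(Z>.086)&(Z<.099)&(abs(cx)<.04)&(abs(cy-.073)<.045); m[245:]=False
print('plinth z',np.nanmedian(Z[m]),'cx max',np.nanpercentile(cx[m],[99.5]),'cy',np.nanpercentile(cy[m],[.5,99.5]))
pts=(P[m][:,:2]*1000).astype(np.float32); print(cv2.minAreaRect(pts))
# rims: row profile at pocket back edge: floor cells at v~195
for v in (180,200,220):
    f=(Z[v]<.016)&(abs(cx[v])<.06)&(abs(cy[v])<.113); u=np.where(f)[0]
    sp=np.split(u,np.where(np.diff(u)>3)[0]+1)
    print(v,[(int(s[0]),int(s[-1]),round(float(cy[v,s[0]])*1e3,1),round(float(cy[v,s[-1]])*1e3,1)) for s in sp if len(s)>5])
for u in (430,520):
    f=(Z[:,u]<.016)&(abs(cx[:,u])<.06); k=np.where(f)[0]; print(u,k[0],k[-1],cx[k[0],u],cx[k[-1],u])
E
```

```text
plinth z 0.09272581810359568 cx max [0.01696895] cy [0.04831296 0.10358669]
((419.999755859375, 233.86294555664062), (56.325523376464844, 30.538911819458008), 5.781778812408447)
180 [(279, 359, 103.7, 44.8), (381, 459, 27.4, -29.3), (483, 557, -49.5, -100.8)]
200 [(380, 456, 27.4, -28.8), (481, 553, -50.4, -100.7)]
220 [(379, 454, 27.2, -28.5), (478, 550, -50.5, -101.6)]
430 164 249 0.015200440302611763 -0.05001004755858301
520 163 249 0.016065784066753165 -0.04997922573797458
```

The held plinth is centred along case x. It sits about 2 mm too far toward the outer side along case y, so I'll shift +2 mm in x and lower.

{"name": "play_rows", "arguments": {"deltas": [{"slide":[2,0,0],"yaw":0,"claw":25},{"slide":[2,0,-45],"yaw":0,"claw":25},{"slide":[2,0,-52],"yaw":0,"claw":25},{"slide":[2,0,-56],"yaw":0,"claw":25},{"slide":[2,0,-60],"yaw":0,"claw":25},{"slide":[2,0,-64],"yaw":0,"claw":25},{"slide":[2,0,-68],"yaw":0,"claw":25},{"slide":[2,0,-70],"yaw":0,"claw":25},{"slide":[2,0,-70],"yaw":0,"claw":25}]}}

```text
t: 15.45
tool_pos: [0.4247, 0.2149, 0.0411]
orientation: [-2.101, -2.336, 0.0]
force: [1.0, 0.3, -1.3]
finger_gap: 0.0359
```

It entered with no contact force. I'll release, rise and go look at pad A.

{"name": "play_rows", "arguments": {"deltas": [{"slide":[0,0,0],"yaw":0,"claw":52},{"slide":[0,0,0],"yaw":0,"claw":52},{"slide":[0,0,0],"yaw":0,"claw":52},{"slide":[0,0,40],"yaw":0,"claw":52},{"slide":[0,0,100],"yaw":0,"claw":52},{"slide":[0,0,160],"yaw":0,"claw":52},{"slide":[0,0,160],"yaw":0,"claw":52},{"slide":[0,-60,165],"yaw":0,"claw":60},{"slide":[0,-60,165],"yaw":0,"claw":60},{"slide":[0,-60,165],"yaw":0,"claw":60}]}}

```text
t: 16.7
tool_pos: [0.4246, 0.1549, 0.2057]
orientation: [-2.102, -2.335, 0.001]
force: [0.2, -0.1, -0.1]
finger_gap: 0.0601
```

```bash
python3 - <<'E'
from h import *
s=env.observe();print(s['t'],s['tool_pos'],s['finger_gap'])
snap('wrist','w7');z=load('w7');P=cloud(z)
C=np.array([.4958,.2400]);a=np.radians(6.05);ex=np.array([-np.sin(a),np.cos(a)]);ey=np.array([-np.cos(a),-np.sin(a)])
q=P[...,:2]-C; cx=q@ex; cy=q@ey; Z=P[...,2]
m=(abs(cx+.016)<.033)&(abs(cy-.074)<.028)&(Z<.026)&(Z>.012)
print('plinth z',np.nanpercentile(Z[m],[5,50,95])); A=np.c_[cx[m],cy[m],np.ones(m.sum())];print(np.linalg.lstsq(A,Z[m],rcond=None)[0])
m=(abs(cx+.016)<.06)&(abs(cy-.074)<.05)&(Z<.027)&(Z>.018)&(np.abs(cx+.016)<.06)
print('rim z',np.nanmedian(Z[(cx>.03)&(cx<.05)&(abs(cy)<.1)]))
E
```

```text
16.7 [0.42460177 0.1548859  0.2056557 ] 0.06011279027784115
plinth z [0.02060468 0.02181647 0.02311153]
[-0.00027795  0.00271271  0.02162744]
rim z 0.023773110177538692
```

View pics/w7.png

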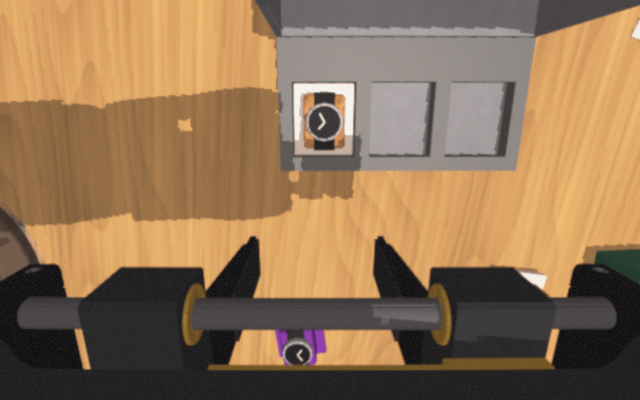

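Pad B is seated flat at (324,118), with its plinth top at 21.8 mm and level. Now pad A.

{"name": "play_rows", "arguments": {"deltas": [{"slide":[234,-111,0],"yaw":0,"claw":60},{"slide":[234,-111,0],"yaw":0,"claw":60},{"slide":[234,-111,0],"yaw":0,"claw":60},{"slide":[234,-111,0],"yaw":0,"claw":60},{"slide":[234,-111,0],"yaw":0,"claw":60},{"slide":[234,-111,0],"yaw":0,"claw":60},{"slide":[234,-111,0],"yaw":0,"claw":60},{"slide":[234,-111,0],"yaw":0,"claw":60}]}}

```text
t: 17.75
tool_pos: [0.658, 0.0449, 0.2066]
orientation: [2.099, 2.337, 0.0]
force: [-0.1, -1.0, 0.4]
finger_gap: 0.0602
```

```bash
python3 pad.py w8
```

```text
17.75 [0.65798377 0.04486293 0.20660896] [2.09923829e+00 2.33700570e+00 3.73650441e-04] 0.0602033006179819
plinth [318. 174.] 1491 c 658.9 44.3 wh 65.9 56.0 ang 88.2 col [208. 184. 169.]
plinth [ 97. 212.] 1301 c 422.6 -22.3 wh 56.4 65.9 ang 13.6 col [149.  63. 174.]
cushion [417. 190.] 241 c 751.6 43.8 wh 10.2 132.5 ang 4.2
cushion [318. 186.] 940 c 658.8 44.3 wh 49.1 35.9 ang 88.3
cushion [ 73. 228.] 882 c 422.3 -22.5 wh 36.6 49.1 ang 14.8
```

View pics/w8.png

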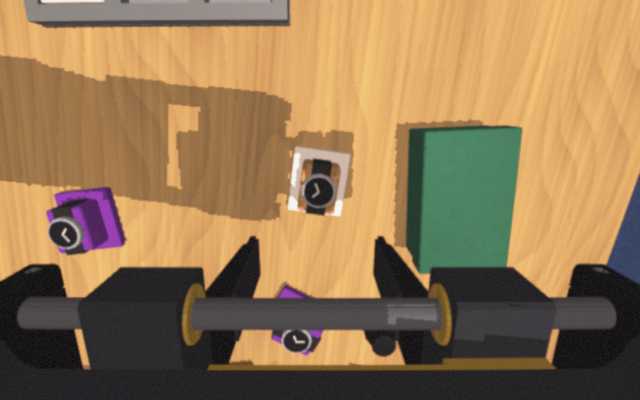

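Pad A at (318,174): centre (658.8, 44.3), jaw direction −1.7°. Grasping it.

{"name": "play_rows", "arguments": {"deltas": [{"slide":[1,0,-60],"yaw":-0.137,"claw":60},{"slide":[1,0,-120],"yaw":-0.137,"claw":60},{"slide":[1,0,-160],"yaw":-0.137,"claw":60},{"slide":[1,0,-174],"yaw":-0.137,"claw":60},{"slide":[1,0,-174],"yaw":-0.137,"claw":60},{"slide":[1,0,-174],"yaw":-0.137,"claw":25},{"slide":[1,0,-174],"yaw":-0.137,"claw":25},{"slide":[1,0,-174],"yaw":-0.137,"claw":25},{"slide":[1,0,-174],"yaw":-0.137,"claw":25},{"slide":[1,0,-174],"yaw":-0.137,"claw":25}]}}

```text
t: 19.05
tool_pos: [0.66, 0.0439, 0.0331]
orientation: [2.255, 2.186, 0.001]
force: [-0.7, -0.2, 6.8]
finger_gap: 0.0362
```

{"name": "play_rows", "arguments": {"deltas": [{"slide":[0,0,0],"yaw":0,"claw":25},{"slide":[0,0,30],"yaw":0,"claw":25},{"slide":[0,0,80],"yaw":0,"claw":25},{"slide":[0,0,80],"yaw":0,"claw":25},{"slide":[0,0,80],"yaw":0,"claw":25}]}}

```text
t: 19.68
tool_pos: [0.6593, 0.0439, 0.1117]
orientation: [-2.255, -2.186, 0.001]
force: [0.5, -0.4, -1.7]
finger_gap: 0.036
```

{"name": "play_rows", "arguments": {"deltas": [{"slide":[-90,187,0],"yaw":0.137,"claw":25},{"slide":[-90,187,0],"yaw":0.137,"claw":25},{"slide":[-90,187,0],"yaw":0.137,"claw":25},{"slide":[-90,187,0],"yaw":0.137,"claw":25},{"slide":[-90,187,0],"yaw":0.137,"claw":25},{"slide":[-90,187,0],"yaw":0.137,"claw":25},{"slide":[-90,187,0],"yaw":0.137,"claw":25},{"slide":[-90,187,0],"yaw":0.137,"claw":25}]}}

```text
t: 20.68
tool_pos: [0.5701, 0.23, 0.1121]
orientation: [2.102, 2.335, -0.0]
force: [0.6, 0.1, -1.7]
finger_gap: 0.0361
```

```bash
python3 - <<'E'
from h import *
s=env.observe();print(s['t'],s['tool_pos'],s['orientation'])
snap('wrist','w9')
z=load('w9');P=cloud(z)
C=np.array([.4958,.2400]);a=np.radians(6.05);ex=np.array([-np.sin(a),np.cos(a)]);ey=np.array([-np.cos(a),-np.sin(a)])
q=P[...,:2]-C; cx=q@ex; cy=q@ey; Z=P[...,2]
m=(Z>.083)&(Z<.099)&(abs(cx)<.04)&(abs(cy+.073)<.045); m[245:]=False
print('plinth z',np.nanmedian(Z[m]),'cx max',np.nanpercentile(cx[m],[99.5]),'cy',np.nanpercentile(cy[m],[.5,99.5]))
print(cv2.minAreaRect((P[m][:,:2]*1000).astype(np.float32)))
for v in (168,175,180,185):
    f=(Z[v]<.016)&(abs(cx[v])<.06)&(abs(cy[v])<.113); u=np.where(f)[0]
    sp=np.split(u,np.where(np.diff(u)>3)[0]+1)
    print(v,[(int(s[0]),int(s[-1]),round(float(cy[v,s[0]])*1e3,1),round(float(cy[v,s[-1]])*1e3,1)) for s in sp if len(s)>5])
E
```

```text
20.675 [0.57012126 0.22998554 0.1120529 ] [ 2.10218253e+00  2.33451246e+00 -4.95851005e-05]
plinth z 0.09258562424005522 cx max [0.01581285] cy [-0.09957678 -0.04415485]
((567.0687255859375, 248.65158081054688), (56.13334274291992, 29.819934844970703), 5.889504432678223)
168 [(175, 254, 31.3, -25.2), (276, 356, -42.2, -101.3)]
175 [(176, 254, 31.3, -24.8), (276, 356, -42.3, -101.3)]
180 [(177, 254, 30.9, -24.6), (277, 356, -42.3, -101.2)]
185 [(177, 255, 31.0, -25.2), (277, 356, -42.2, -101.3)]
```

View pics/w9.png

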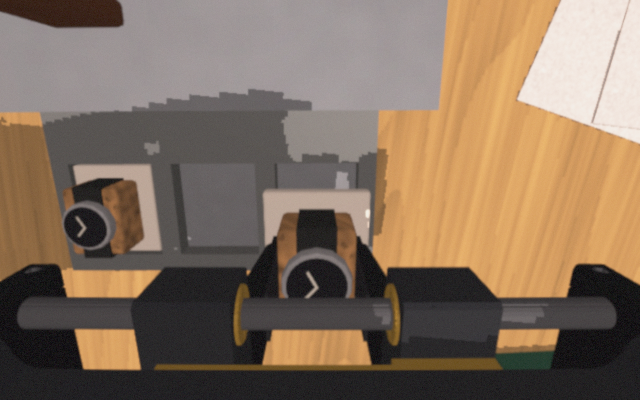

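Aligned: plinth cy is −71.9 against the pocket's −71.8. I'll correct +1 mm in y and lower.

{"name": "play_rows", "arguments": {"deltas": [{"slide":[0,1,0],"yaw":0,"claw":25},{"slide":[0,1,-45],"yaw":0,"claw":25},{"slide":[0,1,-52],"yaw":0,"claw":25},{"slide":[0,1,-56],"yaw":0,"claw":25},{"slide":[0,1,-60],"yaw":0,"claw":25},{"slide":[0,1,-64],"yaw":0,"claw":25},{"slide":[0,1,-68],"yaw":0,"claw":25},{"slide":[0,1,-70],"yaw":0,"claw":25},{"slide":[0,1,-70],"yaw":0,"claw":25}]}}

```text
t: 21.85
tool_pos: [0.5697, 0.2319, 0.0421]
orientation: [-2.101, -2.336, 0.0]
force: [0.7, -0.2, -1.1]
finger_gap: 0.0363
```

{"name": "play_rows", "arguments": {"deltas": [{"slide":[0,0,0],"yaw":0,"claw":52},{"slide":[0,0,0],"yaw":0,"claw":52},{"slide":[0,0,0],"yaw":0,"claw":52},{"slide":[0,0,40],"yaw":0,"claw":52},{"slide":[0,0,100],"yaw":0,"claw":52},{"slide":[0,0,160],"yaw":0,"claw":52},{"slide":[0,0,160],"yaw":0,"claw":52},{"slide":[-80,-80,160],"yaw":0,"claw":60},{"slide":[-80,-80,160],"yaw":0,"claw":60},{"slide":[-80,-80,160],"yaw":0,"claw":60}]}}

```text
t: 23.1
tool_pos: [0.4874, 0.1503, 0.2016]
orientation: [-2.102, -2.333, 0.003]
force: [1.2, 0.9, 0.8]
finger_gap: 0.06
```

```bash
python3 - <<'E'
from h import *
s=env.observe();print(s['t'],s['tool_pos'],s['finger_gap'])
snap('wrist','w10');snap('scene','s10');z=load('w10');P=cloud(z)
C=np.array([.4958,.2400]);a=np.radians(6.05);ex=np.array([-np.sin(a),np.cos(a)]);ey=np.array([-np.cos(a),-np.sin(a)])
q=P[...,:2]-C; cx=q@ex; cy=q@ey; Z=P[...,2]
for c in (.0742,-.0718):
    m=(abs(cx+.016)<.032)&(abs(cy-c)<.027)&(Z<.028)&(Z>.012)
    A=np.c_[cx[m],cy[m],np.ones(m.sum())];print('plinth z',np.nanpercentile(Z[m],[5,50,95]),np.linalg.lstsq(A,Z[m],rcond=None)[0])
E
python3 lid.py s10
```

```text
23.1 [0.48735869 0.15028934 0.201613  ] 0.059958939188443305
plinth z [0.02069579 0.0218659  0.02325025] [-0.00044925 -0.0021946   0.02207932]
plinth z [0.02058484 0.02182811 0.02341385] [-0.00083013  0.0020455   0.02205   ]
s10 plate 969 [-0.00177973  0.00414037  0.09932042]
s10 wall [ 0.00220671 -0.01223665  0.14449627]
s10 wall cx range [0.05418554 0.10538405]
s10 table [ 4.18799645e-05  6.15951403e-04 -5.25534063e-04]
```

View pics/w10.png

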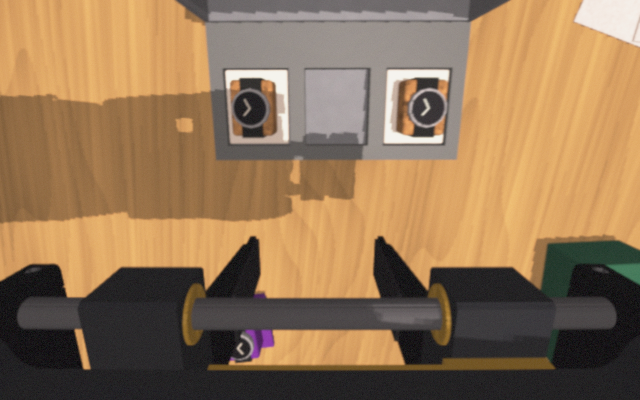

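Both pads are seated flat, plinth tops at 21.9 and 21.8 mm and level, and the lid is still upright. Before closing I'll locate the tab.

{"name": "play_rows", "arguments": {"deltas": [{"slide":[0,0,60],"yaw":0,"claw":60},{"slide":[0,60,110],"yaw":0,"claw":60},{"slide":[0,110,110],"yaw":0,"claw":60},{"slide":[0,110,110],"yaw":0,"claw":60},{"slide":[0,110,110],"yaw":0,"claw":60},{"slide":[0,110,110],"yaw":0,"claw":60}]}}

```text
t: 23.95
tool_pos: [0.4899, 0.2612, 0.3115]
orientation: [-2.101, -2.335, 0.002]
force: [-0.3, 0.5, 0.6]
finger_gap: 0.0603
```

```bash
python3 - <<'E'
from h import *
s=env.observe();print(s['t'],s['tool_pos'],s['finger_gap'])
snap('wrist','w11');z=load('w11');P=cloud(z);Z=P[...,2]
hsv=cv2.cvtColor(z['p'],cv2.COLOR_RGB2HSV)
m=(Z>.145)&(Z<.20)&(hsv[...,1]>90);m[230:]=False
print(m.sum(),np.nanpercentile(P[m],[2,50,98],axis=0))
k=m&(Z>.176); print('top',k.sum(),np.nanpercentile(P[k],[2,50,98],axis=0), cv2.minAreaRect((P[k][:,:2]*1000).astype(np.float32)))
m=(Z>.139)&(Z<.149)&(P[...,1]>.25)&(P[...,1]<.4);m[230:]=False
print('wall',cv2.minAreaRect((P[m][:,:2]*1000).astype(np.float32)))
E
```

```text
23.95 [0.48991049 0.26118536 0.31152203] 0.0602798838437927
249 [[0.47447691 0.32367771 0.1797237 ]
 [0.48497217 0.32730052 0.18140648]
 [0.49552241 0.33095409 0.18320794]]
top 248 [[0.47447512 0.32367655 0.17980807]
 [0.48492778 0.32729899 0.18140844]
 [0.49552511 0.33095542 0.18321069]] ((484.6651916503906, 327.30511474609375), (22.2287654876709, 6.254136085510254), 6.00365686416626)
wall ((485.72381591796875, 321.7357482910156), (231.44761657714844, 50.426475524902344), 6.382915019989014)
```

View pics/w11.png

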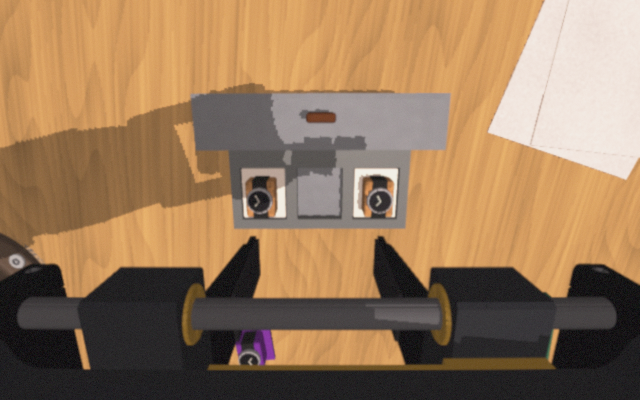

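Tab top is at wrist pixel (320,117), about (485, 327), top at z 181. Re-pinching it.

{"name": "play_rows", "arguments": {"deltas": [{"slide":[-3,69,0],"yaw":0,"claw":50},{"slide":[-3,69,0],"yaw":0,"claw":50},{"slide":[-3,69,-60],"yaw":0,"claw":50},{"slide":[-3,69,-110],"yaw":0,"claw":50},{"slide":[-3,69,-146],"yaw":0,"claw":50},{"slide":[-3,69,-146],"yaw":0,"claw":50},{"slide":[-3,69,-146],"yaw":0,"claw":50},{"slide":[-3,69,-146],"yaw":0,"claw":50}]}}

```text
t: 25.0
tool_pos: [0.4874, 0.331, 0.1679]
orientation: [2.1, 2.335, 0.004]
force: [0.0, -0.6, -0.5]
finger_gap: 0.05
```

```bash
python3 - <<'E'
import numpy as np
for i in range(1,20):
    a=np.radians(90-5*i)
    x=-142*np.cos(a)+30*np.sin(a)-30; z=142*np.sin(a)+30*np.cos(a)-142
    print(90-5*i,round(-0.105*x),round(.9945*x),round(z))
E
```

```text
85 1 -12 2
80 3 -25 3
75 4 -38 3
70 5 -50 2
65 7 -62 -1
60 8 -75 -4
55 9 -86 -8
50 10 -98 -14
45 11 -109 -20
40 13 -119 -28
35 14 -128 -36
30 14 -137 -45
25 15 -145 -55
20 16 -152 -65
15 17 -159 -76
10 17 -164 -88
5 18 -168 -100
0 18 -171 -112
-5 18 -173 -124
```

{"name": "play_rows", "arguments": {"deltas": [{"slide":[-2,0,-1],"yaw":0,"claw":50},{"slide":[-2,0,-1],"yaw":0,"claw":15},{"slide":[-2,0,-1],"yaw":0,"claw":15},{"slide":[-2,0,-1],"yaw":0,"claw":15},{"slide":[-2,0,-1],"yaw":0,"claw":15},{"slide":[-2,0,-1],"yaw":0,"claw":15}]}}

```text
t: 25.75
tool_pos: [0.4857, 0.3311, 0.1652]
orientation: [2.1, 2.335, 0.003]
force: [5.1, 1.4, -2.4]
finger_gap: 0.0232
```

{"name": "play_rows", "arguments": {"deltas": [{"slide":[1,-12,2],"yaw":0,"claw":15},{"slide":[3,-25,3],"yaw":0,"claw":15},{"slide":[4,-38,3],"yaw":0,"claw":15},{"slide":[5,-50,2],"yaw":0,"claw":15},{"slide":[7,-62,-1],"yaw":0,"claw":15},{"slide":[8,-75,-4],"yaw":0,"claw":15},{"slide":[9,-86,-8],"yaw":0,"claw":15},{"slide":[10,-98,-14],"yaw":0,"claw":15},{"slide":[11,-109,-20],"yaw":0,"claw":15},{"slide":[11,-109,-20],"yaw":0,"claw":15}]}}

```text
t: 27.0
tool_pos: [0.4976, 0.221, 0.1466]
orientation: [2.099, 2.333, 0.005]
force: [4.0, -6.9, 13.1]
finger_gap: 0.024
```

{"name": "play_rows", "arguments": {"deltas": [{"slide":[2,-10,-8],"yaw":0,"claw":15},{"slide":[3,-19,-16],"yaw":0,"claw":15},{"slide":[3,-28,-25],"yaw":0,"claw":15},{"slide":[4,-36,-35],"yaw":0,"claw":15},{"slide":[5,-43,-45],"yaw":0,"claw":15},{"slide":[6,-50,-56],"yaw":0,"claw":15},{"slide":[6,-55,-68],"yaw":0,"claw":15},{"slide":[7,-59,-80],"yaw":0,"claw":15},{"slide":[7,-62,-92],"yaw":0,"claw":15},{"slide":[7,-62,-92],"yaw":0,"claw":15}]}}

```text
t: 28.25
tool_pos: [0.5043, 0.1588, 0.0531]
orientation: [2.099, 2.334, 0.002]
force: [6.7, -10.8, 1.7]
finger_gap: 0.0237
```

```bash
python3 - <<'E'
from h import *
s=env.observe();print(s['t'],s['tool_pos'],s['force'],s['finger_gap'])
snap('scene','s12')
a=cv2.imread('pics/s12.png')[80:200,270:430]; cv2.imwrite('pics/s12c.png',cv2.resize(a,None,fx=4.5,fy=4.5,interpolation=2))
E
```

```text
28.25 [0.50430141 0.1588354  0.05306145] [  6.69644624 -10.83673518   1.74401921] 0.023711757367885663
```

View pics/s12c.png

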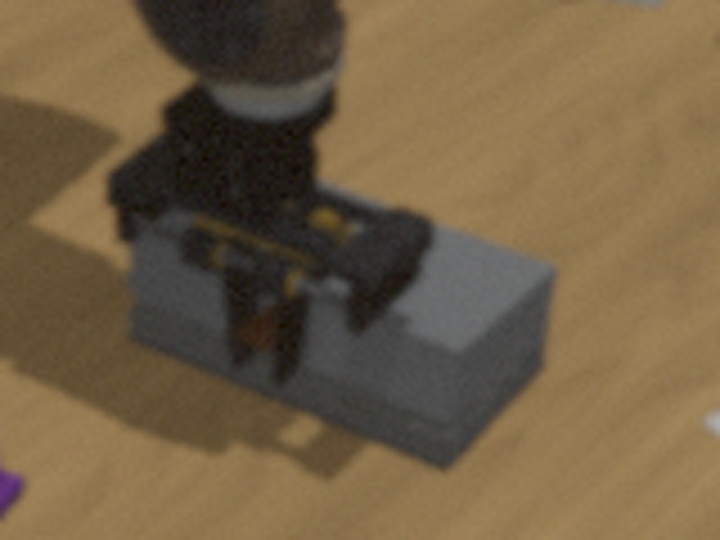

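The lid looks shut. I'll press the tab a little further down to seat it, then check.

{"name": "play_rows", "arguments": {"deltas": [{"slide":[0,-1,-2],"yaw":0,"claw":15},{"slide":[0,-1,-4],"yaw":0,"claw":15},{"slide":[0,-1,-4],"yaw":0,"claw":15}]}}

```text
t: 28.68
tool_pos: [0.5044, 0.1581, 0.0497]
orientation: [2.099, 2.334, 0.003]
force: [6.2, -11.6, 2.2]
finger_gap: 0.0238
```

{"name": "play_rows", "arguments": {"deltas": [{"slide":[0,0,-2],"yaw":0,"claw":15},{"slide":[0,0,-2],"yaw":0,"claw":15},{"slide":[0,0,2],"yaw":0,"claw":50},{"slide":[0,0,2],"yaw":0,"claw":50},{"slide":[0,0,2],"yaw":0,"claw":50},{"slide":[0,0,60],"yaw":0,"claw":50},{"slide":[0,0,120],"yaw":0,"claw":50},{"slide":[0,0,180],"yaw":0,"claw":60},{"slide":[0,0,180],"yaw":0,"claw":60},{"slide":[0,0,180],"yaw":0,"claw":60}]}}

```text
t: 29.92
tool_pos: [0.5022, 0.1589, 0.2285]
orientation: [-2.1, -2.336, 0.001]
force: [0.2, -1.2, -0.9]
finger_gap: 0.06
```

```bash
cat > lidz.py <<'E'
from h import *
import sys
s=env.observe();print(s['t'],s['tool_pos'])
f=sys.argv[1]
snap('wrist',f);z=load(f);P=cloud(z)
C=np.array([.4958,.2400]);a=np.radians(6.05);ex=np.array([-np.sin(a),np.cos(a)]);ey=np.array([-np.cos(a),-np.sin(a)])
q=P[...,:2]-C; cx=q@ex; cy=q@ey; Z=P[...,2]
m=(abs(cx)<.05)&(abs(cy)<.10)&(Z>.05)&(Z<.12)
A=np.c_[cx[m],cy[m],np.ones(m.sum())];print('lid top',m.sum(),np.nanpercentile(Z[m],[5,50,95]),np.linalg.lstsq(A,Z[m],rcond=None)[0])
E
python3 lidz.py w13
```

```text
29.925 [0.50219553 0.15893958 0.22851648]
lid top 29437 [0.07416627 0.07704268 0.08005528] [-0.05906746  0.00025902  0.07718221]
```

The lid is still about 3.4° open: its front edge reads about 80 mm where it should be 74. I'll press its top near the front with closed fingertips.

{"name": "play_rows", "arguments": {"deltas": [{"slide":[-1,33,0],"yaw":0,"claw":0},{"slide":[-1,33,0],"yaw":0,"claw":0},{"slide":[-1,33,-60],"yaw":0,"claw":0},{"slide":[-1,33,-110],"yaw":0,"claw":0},{"slide":[-1,33,-126],"yaw":0,"claw":0},{"slide":[-1,33,-130],"yaw":0,"claw":0},{"slide":[-1,33,-134],"yaw":0,"claw":0},{"slide":[-1,33,-138],"yaw":0,"claw":0},{"slide":[-1,33,-138],"yaw":0,"claw":0}]}}

```text
t: 31.1
tool_pos: [0.502, 0.192, 0.0918]
orientation: [2.1, 2.335, 0.002]
force: [-0.0, 0.7, 0.7]
finger_gap: 0.0003
```

{"name": "play_rows", "arguments": {"deltas": [{"slide":[0,0,-1],"yaw":0,"claw":0},{"slide":[0,0,-1],"yaw":0,"claw":0}]}}

```text
t: 31.35
tool_pos: [0.5019, 0.1919, 0.0904]
orientation: [2.1, 2.336, 0.001]
force: [1.5, -0.9, 1.8]
finger_gap: 0.0006
```

{"name": "play_rows", "arguments": {"deltas": [{"slide":[0,0,-1],"yaw":0,"claw":0},{"slide":[0,0,-2],"yaw":0,"claw":0},{"slide":[0,0,-2],"yaw":0,"claw":0}]}}

```text
t: 31.72
tool_pos: [0.5017, 0.1919, 0.0883]
orientation: [2.1, 2.336, 0.0]
force: [0.1, -2.3, 4.4]
finger_gap: 0.0005
```

{"name": "play_rows", "arguments": {"deltas": [{"slide":[0,0,-1],"yaw":0,"claw":0},{"slide":[0,0,-1],"yaw":0,"claw":0}]}}

```text
t: 31.98
tool_pos: [0.5017, 0.1919, 0.0881]
orientation: [2.1, 2.336, 0.001]
force: [-3.3, -2.6, 15.9]
finger_gap: 0.0009
```

{"name": "play_rows", "arguments": {"deltas": [{"slide":[0,0,-1],"yaw":0,"claw":0},{"slide":[0,0,-1],"yaw":0,"claw":0}]}}

```text
t: 32.22
tool_pos: [0.5018, 0.1919, 0.088]
orientation: [2.1, 2.335, 0.002]
force: [-6.7, -4.6, 28.3]
finger_gap: 0.0004
```

The fingertips stopped at z 74 and the force rose to 28 N, so the lid is on its stop. Raising and checking.

{"name": "play_rows", "arguments": {"deltas": [{"slide":[0,0,60],"yaw":0,"claw":0},{"slide":[0,0,120],"yaw":0,"claw":40},{"slide":[0,-30,150],"yaw":0,"claw":75},{"slide":[0,-30,150],"yaw":0,"claw":75},{"slide":[0,-30,150],"yaw":0,"claw":75}]}}

```text
t: 32.85
tool_pos: [0.5012, 0.1622, 0.235]
orientation: [-2.1, -2.335, 0.002]
force: [-0.4, -0.1, -0.0]
finger_gap: 0.0349
```

```bash
python3 lidz.py w14; python3 - <<'E'
from h import *
snap('top','t14')
E
python3 meas.py t14|egrep 'brass|bar|purple|green|blue'
```

```text
32.85 [0.50121359 0.16215675 0.2350232 ]
lid top 27545 [0.07259594 0.07380629 0.07502371] [-0.00093759  0.00020139  0.07380813]
purple px [352. 184.] n 328 c 655.0 -115.2 wh 55.5 68.0 ang 66.9 z [0.0094 0.0143 0.0443]
purple px [317. 267.] n 327 c 422.9 -20.4 wh 56.8 65.3 ang 12.7 z [0.0095 0.0148 0.0459]
purple px [398. 281.] n 245 c 391.5 -233.1 wh 29.7 56.8 ang 79.0 z [0.0353 0.053  0.0598]
brass px [370. 254.] n 251 c 461.7 -158.8 wh 30.7 57.3 ang 77.2 z [0.0373 0.053  0.0595]
brass px [436. 259.] n 255 c 448.8 -333.2 wh 56.0 31.7 ang 10.1 z [0.0379 0.0525 0.0591]
bar px [408. 213.] n 590 c 571.2 -250.6 wh 19.5 199.7 ang 11.5 z [0.1205 0.127  0.1311]
green px [291. 130.] n 1564 c 793.5 51.1 wh 85.3 132.4 ang 8.7 z [0.0574 0.0616 0.0653]
blue px [414. 152.] n 1622 c 739.8 -282.8 wh 199.5 61.7 ang 79.8 z [0.025  0.0289 0.0328]
```

The lid is fully shut: top level at 73.8 mm. Now the cuffs, starting with the one at top (436,259).

{"name": "play_rows", "arguments": {"deltas": [{"slide":[-53,-498,0],"yaw":0.067,"claw":78},{"slide":[-53,-498,0],"yaw":0.067,"claw":78},{"slide":[-53,-498,0],"yaw":0.067,"claw":78},{"slide":[-53,-498,0],"yaw":0.067,"claw":78},{"slide":[-53,-498,0],"yaw":0.067,"claw":78},{"slide":[-53,-498,0],"yaw":0.067,"claw":78},{"slide":[-53,-498,0],"yaw":0.067,"claw":78},{"slide":[-53,-498,0],"yaw":0.067,"claw":78},{"slide":[-53,-498,0],"yaw":0.067,"claw":78},{"slide":[-53,-498,0],"yaw":0.067,"claw":78}]}}

```text
t: 34.2
tool_pos: [0.4486, -0.3353, 0.2349]
orientation: [-2.02, -2.403, -0.001]
force: [-0.2, -0.4, -0.1]
finger_gap: 0.078
```

{"name": "play_rows", "arguments": {"deltas": [{"slide":[0,0,0],"yaw":0,"claw":78},{"slide":[0,0,0],"yaw":0,"claw":78}]}}

```text
t: 34.45
tool_pos: [0.4491, -0.3349, 0.2362]
orientation: [-2.019, -2.407, -0.0]
force: [0.1, -0.2, -0.2]
finger_gap: 0.0775
```

```bash
cat > cuff.py <<'E'
from h import *
import sys
f=sys.argv[1]
s=env.observe();o=s['orientation'];a=np.degrees(2*np.arctan2(o[1],o[0])-np.pi/2)%180
print(s['t'],s['tool_pos'],'psi',a)
snap('wrist',f); z=load(f);P=cloud(z);hsv=cv2.cvtColor(z['p'],cv2.COLOR_RGB2HSV)
Z=P[...,2];H,S=hsv[...,0],hsv[...,1]
lo,hi=(float(sys.argv[2]),float(sys.argv[3])) if len(sys.argv)>2 else (.030,.063)
m=((Z>lo)&(Z<hi)&(H>12)&(H<32)&(S>100)).astype(np.uint8); m[300:]=0
n,l,st,c=cv2.connectedComponentsWithStats(m)
for i in range(1,n):
    if st[i,4]<150: continue
    pts=(P[l==i][:,:2]*1000).astype(np.float32); (a,b),(w,h),an=cv2.minAreaRect(pts)
    print('brass',c[i].round(),st[i,4],'c',round(a,1),round(b,1),'wh',round(w,1),round(h,1),'ang',round(an,1),'z',np.nanmax(Z[l==i]))
m=((Z>.10)&(Z<.14)).astype(np.uint8);m[230:]=0
n,l,st,c=cv2.connectedComponentsWithStats(m)
for i in range(1,n):
    if st[i,4]<300: continue
    pts=(P[l==i][:,:2]*1000).astype(np.float32); print('bar?',c[i].round(),cv2.minAreaRect(pts))
E
python3 cuff.py w15
```

```text
34.45 [ 0.44909947 -0.33489805  0.23624491] psi 10.01025228841985
brass [369.   8.] 787 c 460.1 -174.1 wh 61.9 23.0 ang 9.8 z 0.06022809332830087
brass [314. 184.] 1667 c 446.0 -336.8 wh 57.2 30.6 ang 9.0 z 0.06016507344938321
bar? [495. 112.] ((569.1396484375, -250.67864990234375), (20.30901336669922, 170.41720581054688), 11.23968505859375)
```

View pics/w15.png

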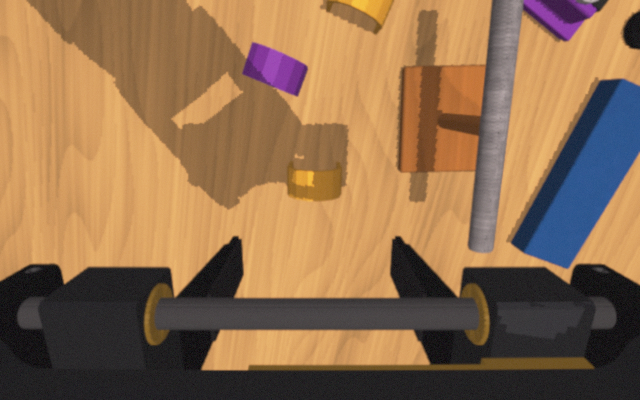

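The gold cuff is at (314,184); the purple one at (275,68) is left alone. The gripper body clears the bar by about 38 mm, so I'll grip this cuff across its legs.

{"name": "play_rows", "arguments": {"deltas": [{"slide":[-3,-1,-60],"yaw":-0.01,"claw":78},{"slide":[-3,-1,-120],"yaw":-0.01,"claw":78},{"slide":[-3,-1,-180],"yaw":-0.01,"claw":78},{"slide":[-3,-1,-216],"yaw":-0.01,"claw":78},{"slide":[-3,-1,-216],"yaw":-0.01,"claw":78},{"slide":[-3,-1,-216],"yaw":-0.01,"claw":45},{"slide":[-3,-1,-216],"yaw":-0.01,"claw":45},{"slide":[-3,-1,-216],"yaw":-0.01,"claw":45},{"slide":[-3,-1,-216],"yaw":-0.01,"claw":45},{"slide":[-3,-1,-216],"yaw":-0.01,"claw":45}]}}

```text
t: 35.75
tool_pos: [0.4462, -0.3375, 0.0216]
orientation: [2.032, 2.393, -0.0]
force: [0.5, 1.1, 8.8]
finger_gap: 0.0556
```

{"name": "play_rows", "arguments": {"deltas": [{"slide":[0,0,0],"yaw":0,"claw":45},{"slide":[0,0,60],"yaw":0,"claw":45},{"slide":[0,0,120],"yaw":0,"claw":45},{"slide":[0,0,170],"yaw":0,"claw":45},{"slide":[0,0,170],"yaw":0,"claw":45},{"slide":[0,0,170],"yaw":0,"claw":45}]}}

```text
t: 36.5
tool_pos: [0.4453, -0.3368, 0.1899]
orientation: [-2.033, -2.395, -0.0]
force: [-0.6, 0.4, -1.9]
finger_gap: 0.0565
```

```bash
python3 cuff.py w16 .15 .25
```

```text
36.5 [ 0.44532952 -0.33677925  0.18994798] psi 9.337321462802379
brass [318. 272.] 5407 c 446.4 -332.7 wh 72.2 25.5 ang 8.9 z 0.23074841155861017
bar? [536. 111.] ((569.3805541992188, -250.44664001464844), (20.761266708374023, 142.22830200195312), 11.403314590454102)
```

View pics/w16.png

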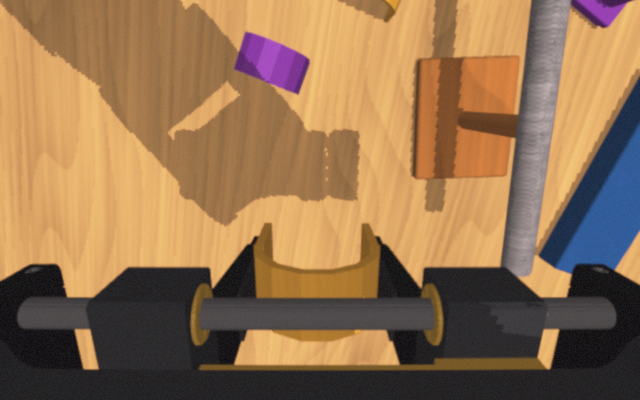

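The cuff is held square at (318,272). I'll carry it over the bar's near half and lower it.

{"name": "play_rows", "arguments": {"deltas": [{"slide":[137,27,0],"yaw":0.036,"claw":45},{"slide":[137,27,0],"yaw":0.036,"claw":45},{"slide":[137,27,0],"yaw":0.036,"claw":45},{"slide":[137,27,0],"yaw":0.036,"claw":45},{"slide":[137,27,0],"yaw":0.036,"claw":45},{"slide":[137,27,0],"yaw":0.036,"claw":45}]}}

```text
t: 37.3
tool_pos: [0.5816, -0.3106, 0.1903]
orientation: [-1.991, -2.43, 0.0]
force: [-0.1, -1.1, -0.3]
finger_gap: 0.0561
```

```bash
python3 cuff.py w17 .15 .25; python3 - <<'E'
from h import *
snap('scene','s17')
a=cv2.imread('pics/s17.png')[120:320,120:320]; cv2.imwrite('pics/s17c.png',cv2.resize(a,None,fx=3,fy=3,interpolation=2))
E
```

```text
37.3 [ 0.58163453 -0.31061622  0.1903117 ] psi 11.330553360196006
brass [318. 272.] 5396 c 583.0 -306.4 wh 71.6 25.6 ang 11.5 z 0.22917792774965728
bar? [319. 111.] ((569.5106201171875, -247.30450439453125), (20.08129119873047, 139.2049102783203), 11.311894416809082)
```

View pics/w17.png

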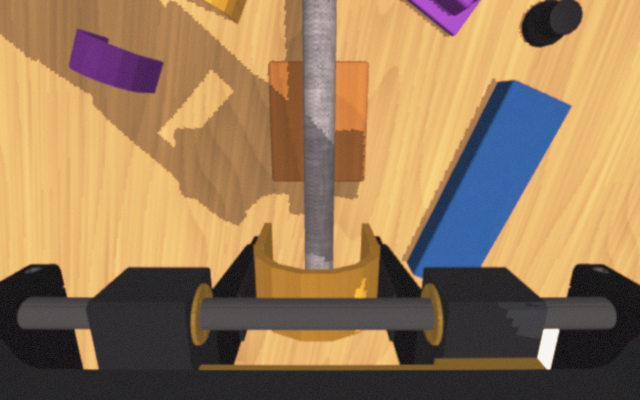

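View pics/s17c.png

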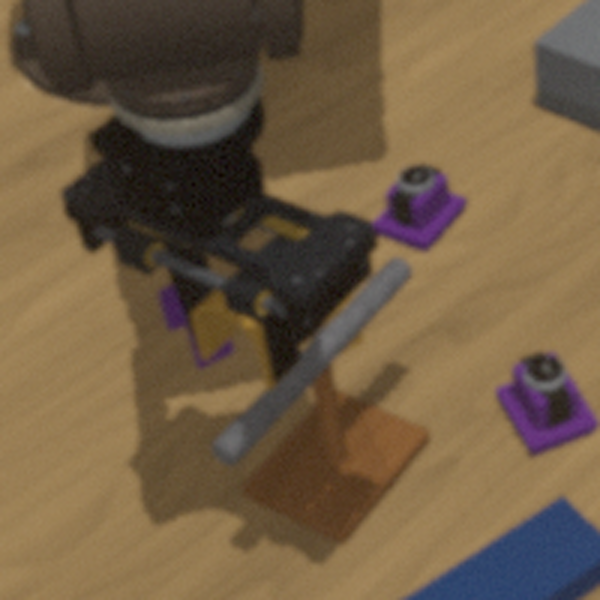

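The bar passes centrally between the legs: bar column 319, cuff 318. Lowering.

{"name": "play_rows", "arguments": {"deltas": [{"slide":[0,0,-40],"yaw":0,"claw":45},{"slide":[0,0,-70],"yaw":0,"claw":45},{"slide":[0,0,-82],"yaw":0,"claw":45},{"slide":[0,0,-88],"yaw":0,"claw":45},{"slide":[0,0,-90],"yaw":0,"claw":45},{"slide":[0,0,-91],"yaw":0,"claw":45},{"slide":[0,0,-91],"yaw":0,"claw":45}]}}

```text
t: 38.28
tool_pos: [0.5829, -0.3102, 0.0997]
orientation: [1.989, 2.43, 0.0]
force: [-0.6, 0.6, -0.3]
finger_gap: 0.0559
```

{"name": "play_rows", "arguments": {"deltas": [{"slide":[0,0,-1],"yaw":0,"claw":45},{"slide":[0,0,-1],"yaw":0,"claw":60},{"slide":[0,0,-1],"yaw":0,"claw":72},{"slide":[0,0,-1],"yaw":0,"claw":72},{"slide":[0,0,-1],"yaw":0,"claw":72},{"slide":[0,0,40],"yaw":0,"claw":72},{"slide":[0,0,100],"yaw":0,"claw":72},{"slide":[0,0,120],"yaw":0,"claw":72},{"slide":[0,0,120],"yaw":0,"claw":72}]}}

```text
t: 39.4
tool_pos: [0.583, -0.3103, 0.2207]
orientation: [1.988, 2.429, 0.001]
force: [-0.9, -0.0, -0.6]
finger_gap: 0.0721
```

```bash
python3 cuff.py w18 .11 .15; python3 - <<'E'
from h import *
snap('scene','s18')
a=cv2.imread('pics/s18.png')[120:320,120:320]; cv2.imwrite('pics/s18c.png',cv2.resize(a,None,fx=3,fy=3,interpolation=2))
E
```

```text
39.4 [ 0.58304904 -0.3103082   0.22071386] psi 11.40192725628415
brass [316. 209.] 2876 c 582.5 -315.2 wh 55.9 42.5 ang 10.3 z 0.13597815010141218
bar? [316. 133.] ((569.5570678710938, -248.09097290039062), (57.341552734375, 155.4976348876953), 11.077054977416992)
```

View pics/w18.png

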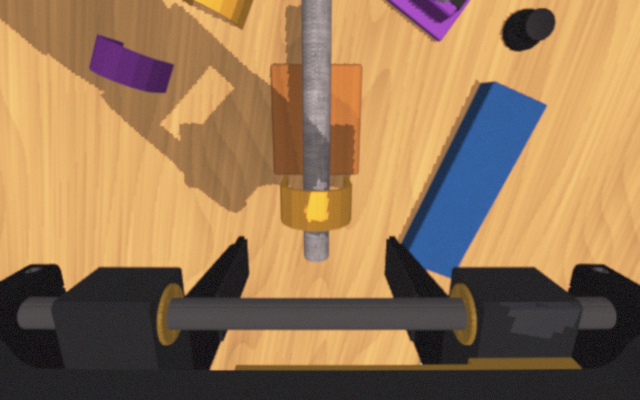

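View pics/s18c.png

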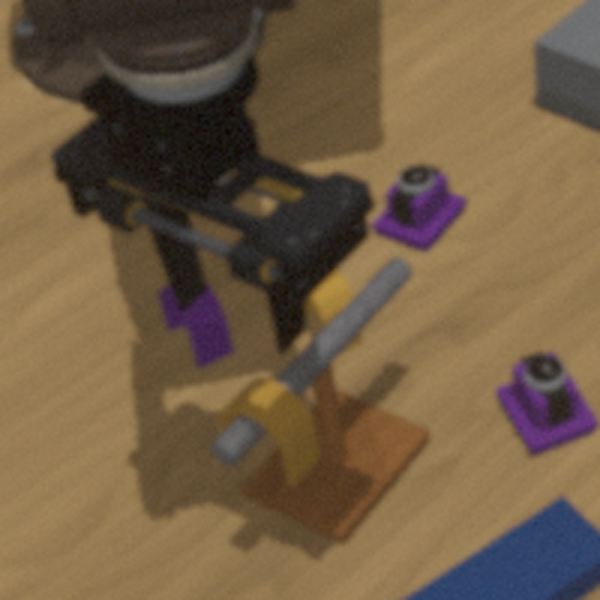

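The first cuff hangs astride the bar at wrist (316,205). The second, gold cuff at top (370,254), is so close to the bar's end that a leg grip would bring the gripper body against the bar. I'll grip it by the crown edges first, move it clear, then regrip its legs.

{"name": "play_rows", "arguments": {"deltas": [{"slide":[-121,150,0],"yaw":1.15,"claw":60},{"slide":[-121,150,0],"yaw":1.15,"claw":60},{"slide":[-121,150,0],"yaw":1.15,"claw":60},{"slide":[-121,150,0],"yaw":1.15,"claw":60},{"slide":[-121,150,0],"yaw":1.15,"claw":60},{"slide":[-121,150,0],"yaw":1.15,"claw":60},{"slide":[-121,150,0],"yaw":1.15,"claw":60},{"slide":[-121,150,0],"yaw":1.15,"claw":60},{"slide":[-121,150,0],"yaw":1.15,"claw":60}]}}

```text
t: 40.62
tool_pos: [0.4616, -0.1601, 0.2188]
orientation: [-0.351, -3.121, -0.0]
force: [0.0, -0.0, 0.5]
finger_gap: 0.06
```

```bash
python3 cuff.py w19
```

```text
40.625 [ 0.46161202 -0.1600592   0.21884778] psi 77.15130301360875
brass [316. 182.] 1785 c 458.0 -160.9 wh 29.9 54.7 ang 77.0 z 0.06017114146639807
```

View pics/w19.png

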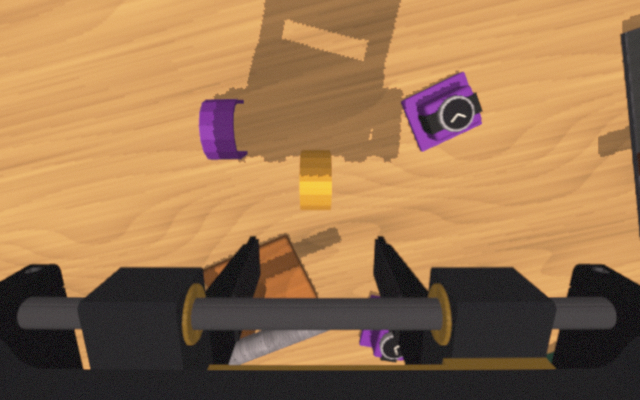

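The gold cuff is at (316,182), between the jaws; purple at (222,128) is left alone. Gripping by the crown edges.

{"name": "play_rows", "arguments": {"deltas": [{"slide":[-2,0,-60],"yaw":0,"claw":55},{"slide":[-2,0,-120],"yaw":0,"claw":55},{"slide":[-2,0,-160],"yaw":0,"claw":55},{"slide":[-2,0,-170],"yaw":0,"claw":55},{"slide":[-2,0,-170],"yaw":0,"claw":55},{"slide":[-2,0,-170],"yaw":0,"claw":20},{"slide":[-2,0,-170],"yaw":0,"claw":20},{"slide":[-2,0,-170],"yaw":0,"claw":20},{"slide":[-2,0,-170],"yaw":0,"claw":20},{"slide":[-2,0,-170],"yaw":0,"claw":20}]}}

```text
t: 41.92
tool_pos: [0.46, -0.1603, 0.0498]
orientation: [0.348, 3.121, -0.001]
force: [-0.3, 0.3, 7.5]
finger_gap: 0.0295
```

{"name": "play_rows", "arguments": {"deltas": [{"slide":[0,0,0],"yaw":0,"claw":20},{"slide":[0,0,15],"yaw":0,"claw":20},{"slide":[-15,4,25],"yaw":0.14,"claw":20},{"slide":[-30,8,25],"yaw":0.28,"claw":20},{"slide":[-45,10,25],"yaw":0.42,"claw":20},{"slide":[-45,10,25],"yaw":0.42,"claw":20},{"slide":[-45,10,25],"yaw":0.42,"claw":20},{"slide":[-45,10,25],"yaw":0.42,"claw":20}]}}

```text
t: 42.92
tool_pos: [0.4153, -0.1502, 0.0743]
orientation: [-0.308, 3.126, -0.0]
force: [0.4, -0.1, -1.0]
finger_gap: 0.0294
```

```bash
python3 - <<'E'
from h import *
s=env.observe();print(s['t'],s['tool_pos'],s['orientation'],s['finger_gap'])
snap('wrist','w20')
E
```

```text
42.925 [ 0.41525243 -0.15024531  0.07428201] [-3.08254072e-01  3.12599732e+00 -2.95140615e-04] 0.02941281599242512
```

View pics/w20.png

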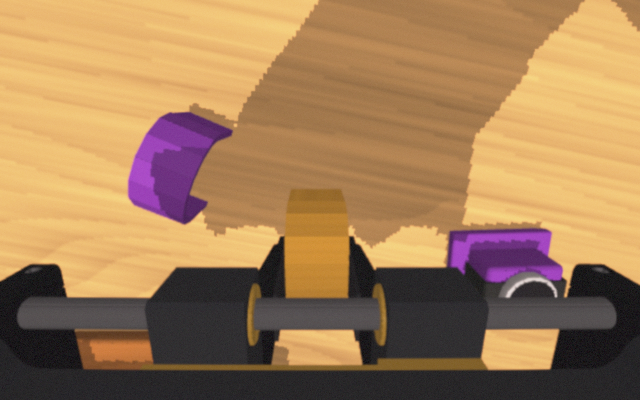

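Held cleanly at (316,240). I'll set it down here and back off for the leg grip.

{"name": "play_rows", "arguments": {"deltas": [{"slide":[0,0,-15],"yaw":0,"claw":20},{"slide":[0,0,-22],"yaw":0,"claw":20},{"slide":[0,0,-24],"yaw":0,"claw":20},{"slide":[0,0,-24],"yaw":0,"claw":20},{"slide":[0,0,-24],"yaw":0,"claw":50},{"slide":[0,0,-24],"yaw":0,"claw":50},{"slide":[0,0,-24],"yaw":0,"claw":50},{"slide":[0,0,30],"yaw":0,"claw":50},{"slide":[0,0,90],"yaw":0,"claw":60},{"slide":[0,0,145],"yaw":0,"claw":78}]}}

```text
t: 44.22
tool_pos: [0.4144, -0.1499, 0.2213]
orientation: [-0.311, 3.126, -0.0]
force: [0.2, -0.0, -0.3]
finger_gap: 0.0644
```

{"name": "play_rows", "arguments": {"deltas": [{"slide":[0,0,0],"yaw":-1.571,"claw":78},{"slide":[0,0,0],"yaw":-1.571,"claw":78},{"slide":[0,0,0],"yaw":-1.571,"claw":78},{"slide":[0,0,0],"yaw":-1.571,"claw":78},{"slide":[0,0,0],"yaw":-1.571,"claw":78},{"slide":[0,0,0],"yaw":-1.571,"claw":78},{"slide":[0,0,0],"yaw":-1.571,"claw":78},{"slide":[0,0,0],"yaw":-1.571,"claw":78},{"slide":[0,0,0],"yaw":-1.571,"claw":78},{"slide":[0,0,0],"yaw":-1.571,"claw":78}]}}

```text
t: 45.48
tool_pos: [0.4146, -0.15, 0.2192]
orientation: [1.99, 2.431, 0.0]
force: [0.2, -0.3, 0.2]
finger_gap: 0.078
```

```bash
python3 cuff.py w21
```

```text
45.475 [ 0.41457943 -0.15002566  0.21920187] psi 11.37969611862605
brass [317. 188.] 1811 c 413.9 -151.3 wh 57.3 30.6 ang 10.7 z 0.05995916201174423
```

View pics/w21.png

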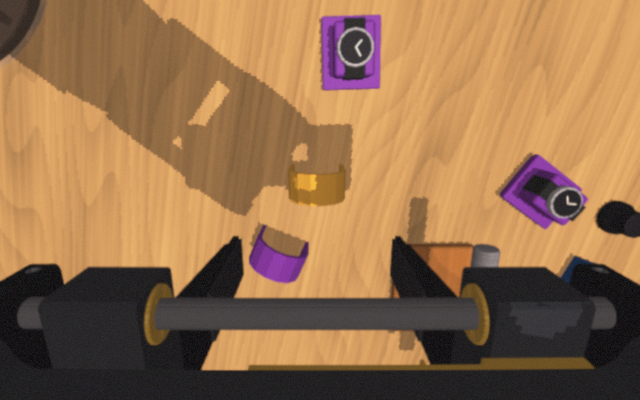

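The gold cuff stands at (317,188), square to the jaws; purple is clear at (280,252). Gripping the legs.

{"name": "play_rows", "arguments": {"deltas": [{"slide":[0,0,-60],"yaw":0,"claw":78},{"slide":[0,0,-120],"yaw":0,"claw":78},{"slide":[0,0,-180],"yaw":0,"claw":78},{"slide":[0,0,-198],"yaw":0,"claw":78},{"slide":[0,0,-198],"yaw":0,"claw":78},{"slide":[0,0,-198],"yaw":0,"claw":45},{"slide":[0,0,-198],"yaw":0,"claw":45},{"slide":[0,0,-198],"yaw":0,"claw":45},{"slide":[0,0,-198],"yaw":0,"claw":45},{"slide":[0,0,-198],"yaw":0,"claw":45}]}}

```text
t: 46.78
tool_pos: [0.4151, -0.1503, 0.022]
orientation: [1.99, 2.429, 0.001]
force: [-0.4, 1.3, 8.5]
finger_gap: 0.0563
```

{"name": "play_rows", "arguments": {"deltas": [{"slide":[0,0,0],"yaw":0,"claw":45},{"slide":[0,0,60],"yaw":0,"claw":45},{"slide":[0,0,120],"yaw":0,"claw":45},{"slide":[0,0,170],"yaw":0,"claw":45},{"slide":[0,0,170],"yaw":0,"claw":45},{"slide":[0,0,170],"yaw":0,"claw":45}]}}

```text
t: 47.52
tool_pos: [0.4142, -0.1499, 0.1907]
orientation: [-1.991, -2.43, 0.0]
force: [-0.1, 0.3, -1.1]
finger_gap: 0.0561
```

{"name": "play_rows", "arguments": {"deltas": [{"slide":[145,-47,0],"yaw":0,"claw":45},{"slide":[145,-47,0],"yaw":0,"claw":45},{"slide":[145,-47,0],"yaw":0,"claw":45},{"slide":[145,-47,0],"yaw":0,"claw":45},{"slide":[145,-47,0],"yaw":0,"claw":45},{"slide":[145,-47,0],"yaw":0,"claw":45}]}}

```text
t: 48.28
tool_pos: [0.5588, -0.1968, 0.1908]
orientation: [-1.991, -2.429, 0.0]
force: [-0.0, -0.1, -0.1]
finger_gap: 0.0563
```

```bash
python3 cuff.py w22 .15 .25
```

```text
48.275 [ 0.55881994 -0.19676806  0.19082183] psi 11.339303799557001
brass [317. 273.] 5103 c 557.2 -193.9 wh 78.0 24.2 ang 10.9 z 0.23095639969131396
bar? [319. 193.] ((555.7035522460938, -178.50633239746094), (19.917722702026367, 47.90733337402344), 10.904730796813965)
```

View pics/w22.png

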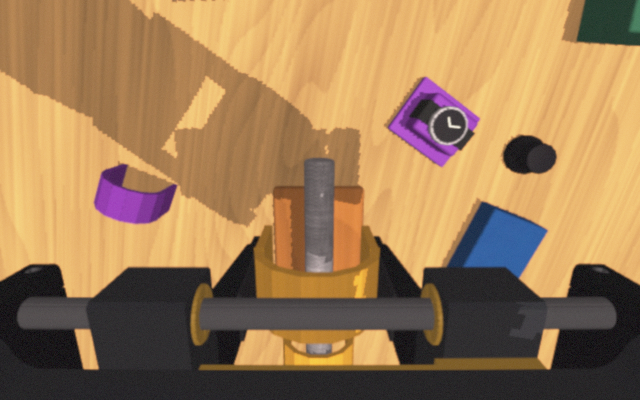

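The bar (column 319) is centred between the legs (column 317). Lowering and releasing.

{"name": "play_rows", "arguments": {"deltas": [{"slide":[0,0,-40],"yaw":0,"claw":45},{"slide":[0,0,-70],"yaw":0,"claw":45},{"slide":[0,0,-82],"yaw":0,"claw":45},{"slide":[0,0,-88],"yaw":0,"claw":45},{"slide":[0,0,-90],"yaw":0,"claw":45},{"slide":[0,0,-92],"yaw":0,"claw":45},{"slide":[0,0,-92],"yaw":0,"claw":45}]}}

```text
t: 49.2
tool_pos: [0.5598, -0.1971, 0.0996]
orientation: [1.991, 2.43, 0.0]
force: [-0.3, -0.5, -1.0]
finger_gap: 0.0563
```

{"name": "play_rows", "arguments": {"deltas": [{"slide":[0,0,0],"yaw":0,"claw":45},{"slide":[0,0,0],"yaw":0,"claw":60},{"slide":[0,0,0],"yaw":0,"claw":72},{"slide":[0,0,0],"yaw":0,"claw":72},{"slide":[0,0,0],"yaw":0,"claw":72},{"slide":[0,0,40],"yaw":0,"claw":72},{"slide":[0,0,100],"yaw":0,"claw":72},{"slide":[0,0,140],"yaw":0,"claw":72},{"slide":[0,0,140],"yaw":0,"claw":72}]}}

```text
t: 50.32
tool_pos: [0.5606, -0.1974, 0.2423]
orientation: [1.987, 2.426, 0.002]
force: [-0.0, -0.9, 0.1]
finger_gap: 0.0722
```

{"name": "play_rows", "arguments": {"deltas": [{"slide":[-130,180,60],"yaw":0,"claw":72},{"slide":[-130,180,60],"yaw":0,"claw":72},{"slide":[-130,180,60],"yaw":0,"claw":72},{"slide":[-130,180,60],"yaw":0,"claw":72},{"slide":[-130,180,60],"yaw":0,"claw":72},{"slide":[-130,180,60],"yaw":0,"claw":72}]}}

```text
t: 51.08
tool_pos: [0.4299, -0.0173, 0.2985]
orientation: [-1.99, -2.43, 0.001]
force: [0.4, 0.2, -0.0]
finger_gap: 0.0718
```

```bash
python3 - <<'E'
from h import *
s=env.observe();print(s['t'],s['tool_pos'],s['force'])
snap('scene','s23');snap('top','t23')
P=cloud(load('t23'));C=np.array([.4958,.2400]);a=np.radians(6.05);ex=np.array([-np.sin(a),np.cos(a)]);ey=np.array([-np.cos(a),-np.sin(a)])
q=P[...,:2]-C; cx=q@ex; cy=q@ey; Z=P[...,2]
m=(abs(cx)<.05)&(abs(cy)<.10)&(Z>.05)&(Z<.12)
A=np.c_[cx[m],cy[m],np.ones(m.sum())];print('lid',np.linalg.lstsq(A,Z[m],rcond=None)[0])
a=cv2.imread('pics/s23.png')[80:330,100:430]; cv2.imwrite('pics/s23c.png',cv2.resize(a,None,fx=2.4,fy=2.4,interpolation=2))
E
python3 meas.py t23|egrep 'white|purple|green|blue|bar|brass'
```

```text
51.075 [ 0.42992106 -0.01733984  0.29849893] [ 0.38793675  0.18845195 -0.04194089]
lid [-0.00031896 -0.00087243  0.07374208]
white px [467. 107.] n 62 c 867.8 -436.2 wh 62.8 26.7 ang 3.3 z [0.0041 0.0053 0.0067]
purple px [352. 184.] n 328 c 655.2 -115.2 wh 55.4 68.6 ang 66.9 z [0.0095 0.0144 0.0447]
purple px [328. 266.] n 39 c 443.9 -45.9 wh 62.0 7.0 ang 11.5 z [0.009  0.0136 0.558 ]
purple px [309. 265.] n 30 c 449.1 -5.3 wh 20.0 54.7 ang 67.9 z [0.0124 0.0429 0.5285]
purple px [398. 281.] n 245 c 391.2 -233.7 wh 30.4 57.2 ang 79.0 z [0.035  0.0533 0.0586]
bar px [409. 212.] n 938 c 572.2 -250.8 wh 54.8 200.3 ang 11.4 z [0.1152 0.1275 0.1341]
green px [291. 130.] n 1558 c 793.4 50.8 wh 85.4 132.4 ang 8.2 z [0.0572 0.0614 0.0651]
blue px [414. 152.] n 1619 c 739.7 -282.8 wh 199.4 61.1 ang 79.8 z [0.0246 0.0289 0.0329]
```

View pics/s23c.png

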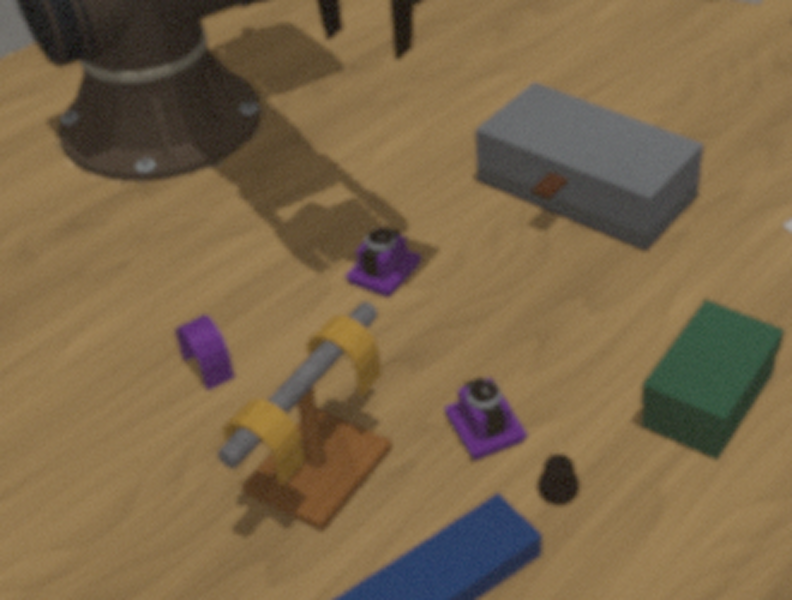

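View pics/t23.png

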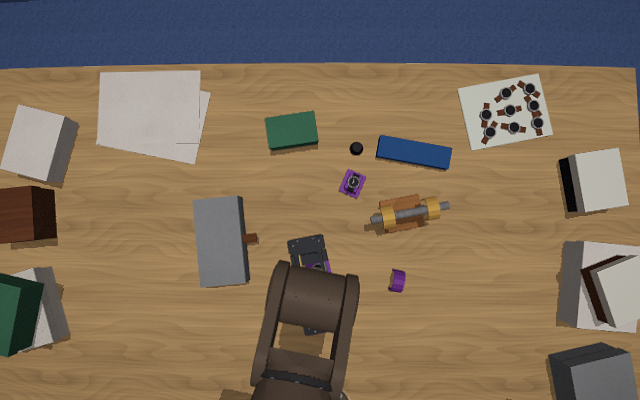

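Both gold cuffs hang astride the bar at top (388,214) and (432,208). The lid is shut and level, bystanders and purple look-alikes are in place, and the arm touches nothing. Handing in.

```bash
python3 -c "
from workcell import env
print(env.finish_job())"
```

```text
the job is handed in; nothing more can be done
None
```

The job is done and handed in at about 51 s. Two watch pads and two brass cuffs were present, and all four are put away.

- **Lid up:** I folded it up by the tab. The first release was about 3° short of upright, so I re-gripped and corrected it to within about 0.5° before letting go. It stayed there until I closed it.
- **Pads:** One pad had been knocked about 25 mm aside, so I found it again before picking it up. Both sit flat and square in the two outer pockets, with their tops level at 21.8–21.9 mm (22 expected).
- **Lid shut:** Closing by the tab left it about 3.4° open. I pressed the front of the top with closed fingertips, up to 28 N, until it reached its stop. The last check read level at 73.7 mm.
- **Cuffs:** Both hang astride the padded bar, one on each side of the post. One cuff stood too close to the bar, so I moved it clear and gripped it again before hanging it.
- **Left alone:** The gift box, slim box, one purple pad and the purple cuff measured unmoved at the end. The loupe looked unmoved in the last picture. The other purple pad was half hidden by the arm in the last top view, but looked in place in the scene view.

The wrist and top cameras disagreed by about 2–3.5 mm in y. I used the wrist camera for both the pads and the pockets, so the difference cancelled out.

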